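Lay out the re-heeling tools in the kit tray

ROBOT

A 6-joint arm with a two-finger parallel gripper is mounted at the origin on the work surface. World frame = base frame: x ahead of the robot, y to its left, z up, the work surface at z = 0. Lengths are in m, angles in rad, forces in N, time in s.
With the tool pointing down it reaches from about 0.4 to 0.925 m from the base axis. Payload 3.4 kg.
Tool frame: the origin (TCP) lies midway between the tips of the shut fingers; the grasp point (between the pads) lies robot.grip_depth behind it (robot.grip_depth is the distance from the TCP to the grasp point, in m); z points along the fingers, y is the line along which they close (so a half turn about z gives the same grasp; the last joint's range is limited). The gripper opens to 85 mm and grips with 20 to 120 N. Pads are 22 mm wide; open, the fingers measure 114 mm over their backs; the gripper's body (76 mm by 85 mm) begins 54 mm behind the grasp point. The pads swing forward as they close: fully open they stand 13 mm farther back than shut.
Start: joints at [1.069, 0.307, 1.506, -0, 1.328, -0.073], TCP at [0.239, 0.523, 0.231] pointing down, gripper open.
Joint ranges: [-3.12, 3.12], [-1.05, 2.28], [0.14, 2.33], [-1.42, 4.57], [0.1, 2.73], [-2.68, 2.68]. Speed limits (rad/s): [2.57, 2.57, 3.14, 3.14, 3.14, 3.14].

INTERFACE

Orientations are given as a unit quaternion [x, y, z, w].
In Python, from plant import robot gives the robot as it stands.
- The arm moves only by the tool drive_tool, never from a script. Its argument "plan" is a list of rows, each a list of 3 entries, a list of its own where there are three numbers: the shift along the world's x, y, z in m, then the turn about the world's z in degrees, then the opening, from 0 (shut) to 1 (fully open). In form: [[[x, y, z], turn, grip], ...]. A call has 1 to 5 rows; each row is the pose to reach, as a shift and turn from the pose commanded when the call began; what a row does not reach only later rows make up. A row lasts 1/12 s, in which the tool goes at most 41.7 mm and 7.16 degrees, less where a joint would pass 70% of its speed; a pose out of reach is approached as far as the arm can. A call with a gripper value outside its range is refused whole. The fingers move at their own pace and stop on an object; the grip force is fixed at half the most. Time passes only in rows, so rows that repeat a pose let the fingers close. It gives the time, the measured TCP pose, the force, the opening and the grip force at its end, in the units of the state.
- robot.state(): the state, without advancing time (a new reading comes with each control period).
- robot.read_camera(name): name is "scene" or "top"; returns a dict with "img" (420x560x3 uint8, blue, green, red), "range_z" (420x560 float32, m along the optical axis (not along the pixel's ray), 0 where there is no reading), "fx", "fy", "cx", "cy" (pixels), "T" (4x4, takes a point from camera to world coordinates). Camera axes: x right, y up, looking along -z (the intrinsics and any distortion apply to the point x, -y, -z); pixel columns grow to the right and rows downward; lengths in m; the calibration is good to about 2 mm. A picture is of the moment at which its call begins.
- robot.sign_off(): hands the job in; it is judged then, once.
The state is a dict: "clock": time; "joint_positions": joint angles; "dq": joint speeds; "tau": joint torques, N m; "ee_pos": TCP position; "eef_rot": TCP orientation; "contact_force": force on the tool from outside, world axes, zero at the start; "ft_torque": the same for the moment, N m; "gripper_width": opening from 0.0 (shut) to 1.0 (fully open); "finger_force": force on a finger pad.
Only numpy, scipy, OpenCV 4.12 (cv2) and the standard library are available. Lean on these libraries where they do the work, as an engineer would, in place of code of your own. Each camera call takes 0.05 s, during which the arm holds its last target. There are 200 camera calls.

TASK

Set out the kit for re-heeling: take the tack lifter, the rasp and the edge iron from the sloping bench rack and lay them in the three lanes of the wooden kit tray in that order of use, starting in the lane next to the tack compartment. Each must lie level in the notches of its lane, handle towards the far side, with the end of its handle pushed right up against the tray's far wall. Do not shift the tray on the bench, and leave the awl in the rack and all other things as they are.

Things in the scene. Friction and masses are not known exactly. Their poses are not given: they have to be found in the camera images.
- lifter_grip (a point): Tack lifter. Point: middle of the handle, on its axis; x along the tool, blade to butt; y level across it; z square to both, its upper side. Handle round, plain wood, 26 dia, x -55 to 55 (end rounded); brass ferrule 16 dia to x -85; then a thin 8 mm steel shank with a small two-pronged fork 15 wide, tip at x -174. About 105 g, balances near x -35.
- rasp_grip (a point): Rasp. Point: middle of the handle, on its axis; x along the tool, blade to butt; y level across it; z square to both, its upper side. Handle round, plain wood, 26 dia, x -55 to 55 (end rounded); brass ferrule 16 dia to x -85; then a flat dark steel bar 17 wide, 5 thick, cross-toothed, tip at x -170. About 120 g, balances near x -40.
- iron_grip (a point): Edge iron (burnisher). Point: middle of the handle, on its axis; x along the tool, blade to butt; y level across it; z square to both, its upper side. Handle round, plain wood, 26 dia, x -55 to 55 (end rounded); brass ferrule 16 dia to x -85; then a thin 9 mm steel shank with a T-shaped head 34 wide, 20 high, end at x -153. About 125 g, balances near x -40.
- awl_grip (a point): Awl, stays in the rack. Point: middle of the handle, on its axis; x along the tool, blade to butt; y level across it; z square to both, its upper side. Handle round, plain wood, 26 dia, x -55 to 55 (end rounded); brass ferrule 16 dia to x -85; then a thin tapering steel spike, tip at x -155.
- lifter_butt (a point): Middle of the tack lifter's butt (handle end), 55 from its handle middle; axes as the tool.
- rasp_butt (a point): Middle of the rasp's butt, likewise.
- iron_butt (a point): Middle of the edge iron's butt, likewise.
- lifter: The tack lifter again (same point and axes as its handle middle).
- rasp: The rasp again (same point and axes as its handle middle).
- iron: The edge iron again (same point and axes as its handle middle).
- rack: Fixed wooden bench rack, open front facing the tray, 275 deep, 370 wide. Origin: centre of underside; x to its back, y left seen from its front, z up. Four bays at y 114, 38, -38, -114 hold the tools in any order, sloping at 35 degrees from level: blade low in front, handle high behind, handle middle at x 20, z 135. Tools lift out square to their length.
- rack_rails (a point): Point midway between the rack's two notched rails, on the tools' axis plane (tool x -9), mid width; axes as a leaning tool. The front rail (tool x -65 to -55) holds the ferrule, the handle's shoulder resting on it, teeth 6 over the axis; the rear rail (tool x 37 to 47) holds the handle, teeth up to the axis. Between them the handle is free; end bays have 35 from handle to side board.
- rack_shelf (a point): Middle of the lower front edge of the shelf over the handles (rack x 17, z 260; shelf 118 deep, 370 wide, boxes on it up to rack z 315). It keeps a gripper from coming straight down on the handles: come in square to the handle, leaning back towards the rack's front.
- tray: Loose wooden kit tray, 1.8 kg, 256 (x) by 316 (y), walls 8 thick to z 52, floor top z 9. Origin: centre of underside; x to the far wall (away from the robot), y left, z up. Far wall's inner face at x 120. Tack compartment at its +y end behind a divider at y 77 to 85, 45 high; then three lanes along x at y 35, -32, -99. It slides on the bench if pushed with more than about 8 N.
- tray_rails (a point): Middle of the tray's far notched rail (tray x 104, 8 thick: handles; notches 32 wide, bottoms z 24, teeth to z 39); the near rail is at tray x -8 (ferrules; notches 22 wide, bottoms z 29, teeth to z 41). Mouths bevelled. A seated tool lies level, axis at tray z 37; butted to the far wall its handle middle is at x 65 and its shoulder 14 clear of the near rail.
- lane1 (a point): Point on the far wall's inner face (tray x 120, z 37) where the butt of a tool in the first lane, next to the compartment, touches; axes as the tray.
- tack_tin: Round steel tin, 50 dia, 32 high, in the tray's compartment; leave. Origin: centre of underside.
- wax: Cake of wax 55 x 36 x 22, in the tray's compartment; leave. Origin: centre of underside.
- last: Wooden shoe last 215 long, 105 high, to the side; leave. Origin: centre of underside.
- glue: Glue tin, 87 dia, 104 high; leave. Origin: centre of underside.
- hammer: Hammer lying on the bench, 240 long, about 22 high; leave. Origin: on the bench at mid length.
- heel: Black rubber heel 71 x 62 x 9 flat on the bench; leave. Origin: on the bench under it.
- spool: Spool of thread standing at the back, 44 dia, 60 high; leave. Origin: centre of underside.
Things that resemble listed ones, but are neither listed nor needed, are in the scene too. Leave any green look-alike of the rasp alone.

How it is judged:
By the outcome, as a careful person would: the job done as asked, in the order asked, and still so for the second after the job is handed in, with the robot touching nothing.
It also fails if it takes over 72 s, if anything falls off the work surface, if the arm or the gripper's body presses on something with over 40 N, if the wrist force passes 120 N, or if a joint passes its speed limit or range.

## Working session

There is one attempt and no reset: what is moved stays moved. The work goes in short steps, Python scripts to look and compute and a tool call to move; the robot and the scene stay as the last step left them, time stands still between calls to the robot, and variables do not carry over. Pictures are saved under pics/ and viewed, at most 10 in all, crops included, and the job is handed in when it is done.

Besides the shell and the picture viewer there is one more tool, called after ">>>" in YAML: its name, and indented under it one key for each argument. drive_tool: Moves the arm, as the interface text tells. Its arguments: {"type":"object","properties":{"plan":{"type":"array"}},"required":["plan"]}

```bash
ls; mkdir -p pics; cat > h.py <<'E'
import numpy as np, cv2
from plant import robot
def cam(n): return robot.read_camera(n)
def px(c,u,v,z=None):
    """world point of pixel, by range or (if z) at world height z"""
    d=c['range_z'][int(round(v)),int(round(u))] if z is None else 1.
    p=np.array([(u-c['cx'])/c['fx'],-(v-c['cy'])/c['fy'],-1.])
    R,t=c['T'][:3,:3],c['T'][:3,3]
    if z is not None: d=(z-t[2])/(R@p)[2]
    return R@(p*d)+t
def proj(c,P):
    q=np.linalg.inv(c['T'])@np.append(P,1)
    return c['cx']+c['fx']*q[0]/-q[2], c['cy']-c['fy']*q[1]/-q[2]
E
python3 - <<'E'
from h import *
print(robot.state(), robot.grip_depth)
for n in('scene','top'):
    c=cam(n); cv2.imwrite(f'pics/{n}0.png',c['img']); print(n,{k:(v.tolist() if hasattr(v,'tolist') else v) for k,v in c.items() if k not in('img','range_z')})
    np.savez(f'{n}0.npz',**c)
E
```

```text
pics
{'clock': 0.0, 'joint_positions': array([ 1.06947821e+00,  3.07562298e-01,  1.50768432e+00,  1.85659130e-05,
        1.32839597e+00, -7.35250683e-02]), 'dq': array([-0.00067399,  0.00055134, -0.0005473 ,  0.00096582,  0.00012143,
       -0.00062275]), 'tau': array([ 1.63299042e-03, -4.57565832e+01, -2.51912141e+01, -8.13668476e-05,
        1.31507800e-02, -3.04590299e-05]), 'ee_pos': array([0.23823715, 0.52255138, 0.23038305]), 'eef_rot': array([ 2.12271305e-01,  9.77210234e-01, -9.80367574e-04, -2.99198109e-04]), 'contact_force': array([-0.75507065,  0.62524205,  0.08873561]), 'ft_torque': array([-0.07115816,  0.01321249,  0.01371433]), 'finger_force': 0.0, 'gripper_width': 0.9978670081672687} 0.0187
scene {'fx': 399.5999910429027, 'fy': 399.5999910429027, 'cx': 281.8364791366084, 'cy': 208.05055547693655, 'T': [[0.17632505160868264, -0.7851479490435787, 0.593676826470309, 1.2595473109888704], [0.9842943396941252, 0.14591496539080326, -0.09936536479632517, -0.13092396456121763], [-0.008609821211935273, 0.601873342978124, 0.7985451458690584, 1.1272706985014636], [0.0, 0.0, 0.0, 1.0]]}
top {'fx': 388.4583827991298, 'fy': 388.4583827991298, 'cx': 272.9390015435822, 'cy': 216.6062249414089, 'T': [[0.016205089335364437, 0.9841338943180024, -0.1766858034311635, 0.320470985851787], [-0.9997615400878177, 0.018535290493758582, 0.011545820349671148, 0.02946415537418494], [0.014637555836537688, 0.17645656989977695, 0.9841995838742958, 1.3124018413679246], [0.0, 0.0, 0.0, 1.0]]}
```

View pics/scene0.png

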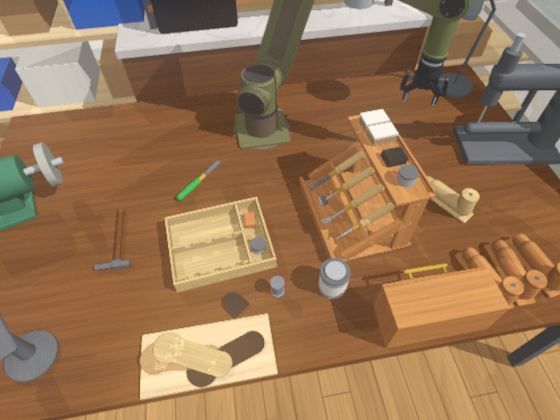

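View pics/top0.png

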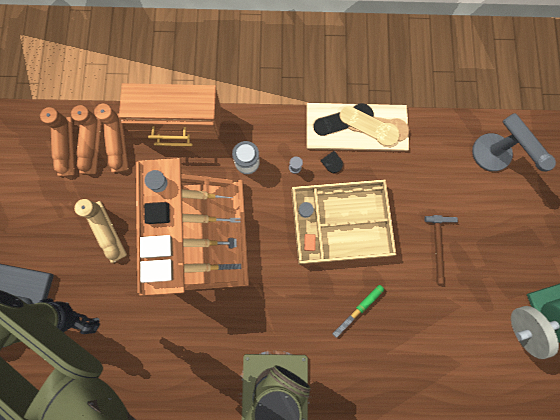

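```bash
python3 - <<'E'
from h import *
c=np.load('scene0.npz'); t=np.load('top0.npz')
a=cv2.resize(c['img'][100:270,290:440],None,fx=3.5,fy=3.5,interpolation=cv2.INTER_CUBIC)
cv2.imwrite('pics/rack.png',a)
b=cv2.resize(t['img'][150:300,130:400],None,fx=2.9,fy=2.9,interpolation=cv2.INTER_CUBIC)
cv2.imwrite('pics/topc.png',b)
E
```

```text
(no output)
```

View pics/rack.png

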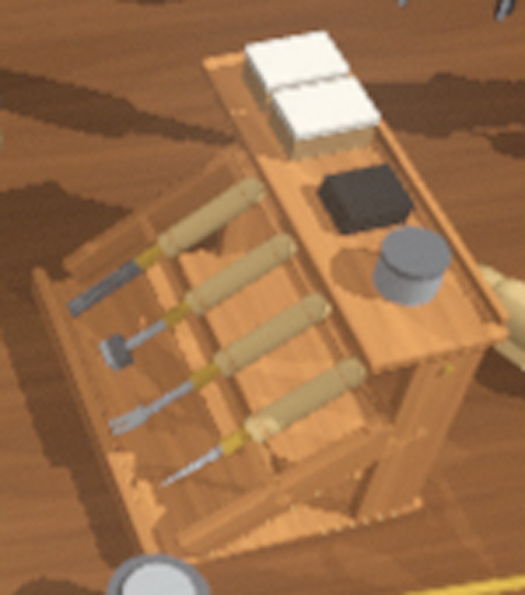

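View pics/topc.png

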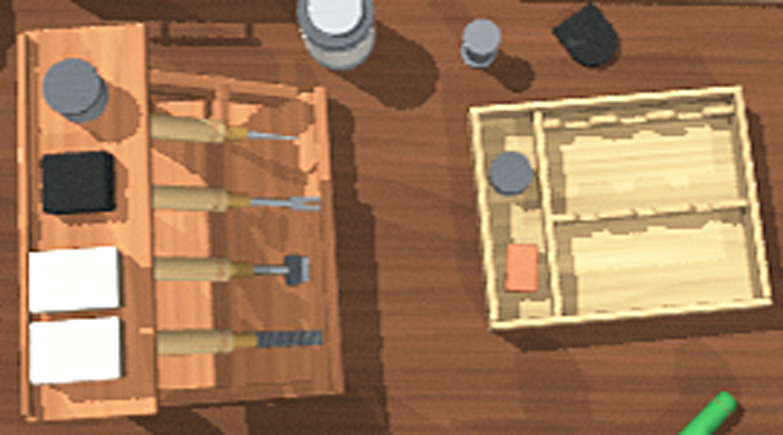

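The tools are told apart in the close crop (crop pixels / scene pixels):
- **Rasp:** flat dark toothed bar (105,290) / (320,183). The green look-alike at scene (195,185) stays where it is.
- **Iron:** T head (115,350) / (323,200).
- **Lifter:** fork (130,420) / (327,220).
- **Awl:** plain spike (190,470) / (344,234).

In the tray, the compartment with the tin and wax is at +y.

```bash
cat > fit.py <<'E'
from h import *
from scipy.optimize import least_squares
S,T=np.load('scene0.npz'),np.load('top0.npz')
def W(p,q): 
    c,s=np.cos(p[2]),np.sin(p[2]); return np.array([p[0]+c*q[0]-s*q[1],p[1]+s*q[0]+c*q[1],q[2]])
def tl(b,t): return [.020+np.cos(np.radians(35))*t,b,.135+np.sin(np.radians(35))*t]
def fit(obs,p0):
    f=lambda p:np.concatenate([np.subtract(proj(c,W(p,q)),uv) for c,q,uv in obs])
    r=least_squares(f,p0,loss='soft_l1'); return r.x,f(r.x).reshape(-1,2).round(1)
E
python3 - <<'E'
from fit import *
a=lambda x,y:(130+x/2.9,150+y/2.9); s=lambda x,y:(290+x/3.5,100+y/3.5)
R,I,L,A=.114,.038,-.038,-.114
o=[(T,tl(A,-.055),a(222,130)),(T,tl(L,-.055),a(225,203)),(T,tl(I,-.055),a(228,269)),(T,tl(R,-.055),a(234,341)),
(T,tl(A,-.155),a(298,138)),(T,tl(L,-.174),a(320,203)),(T,tl(R,-.170),a(322,338)),
(S,tl(R,-.055),s(160,247)),(S,tl(I,-.055),s(190,300)),(S,tl(L,-.055),s(218,365)),(S,tl(A,-.055),s(250,432)),
(S,tl(R,-.170),s(73,308)),(S,tl(L,-.174),s(115,430)),(S,tl(A,-.155),s(165,485))]
p,e=fit(o,[.4,.27,1.57]); print('rack',p.round(4),np.degrees(p[2]));print(e.tolist())
for n,b in(('R',R),('I',I),('L',L)): print(n,[W(p,tl(b,t)).round(4).tolist() for t in(0,-.055,-.08)])
o=[(T,[.128,.158,.052],a(470,108)),(T,[.128,-.158,.052],a(741,88)),(T,[-.128,-.158,.052],a(771,302)),(T,[-.128,.158,.052],a(492,328)),]
p,e=fit(o,[.5,-.1,0]); print('tray',p.round(4),np.degrees(p[2]));print(e.tolist())
for y in(.035,-.032,-.099): print(W(p,[.065,y,.037]).round(4),W(p,[.12,y,.037]).round(4))
P=[W(p,[x,y,.052]) for x in(-.128,.128) for y in(-.158,.158)]; print([np.round(proj(S,q),1).tolist() for q in P])
b=cv2.resize(S['img'][190:295,155:285],None,fx=5,fy=5,interpolation=cv2.INTER_CUBIC);
cv2.imwrite('pics/trayS.png',b)
E
```

```text
rack [0.4851 0.2442 1.6666] 95.48772948426944
[[-0.7, 0.9], [-0.6, -0.8], [-0.4, 0.4], [-1.2, 0.1], [0.3, 0.3], [-0.9, 0.5], [0.4, -0.2], [0.3, 0.2], [-0.4, 1.3], [0.1, 0.1], [0.1, -0.5], [-1.8, 0.8], [-0.6, 0.4], [-2.2, 0.5]]
R [[0.3697, 0.2532, 0.135], [0.374, 0.2083, 0.1035], [0.376, 0.1879, 0.0891]]
I [[0.4454, 0.2604, 0.135], [0.4497, 0.2156, 0.1035], [0.4516, 0.1952, 0.0891]]
L [[0.521, 0.2677, 0.135], [0.5253, 0.2229, 0.1035], [0.5273, 0.2025, 0.0891]]
tray [ 0.5381 -0.2179  0.1024] 5.866509986803073
[[-0.0, -0.4], [-0.2, -1.0], [0.2, 1.0], [-0.1, 0.4]]
[ 0.5992 -0.1765  0.037 ] [ 0.6539 -0.1708  0.037 ]
[ 0.606  -0.2431  0.037 ] [ 0.6607 -0.2375  0.037 ]
[ 0.6129 -0.3098  0.037 ] [ 0.6676 -0.3041  0.037 ]
[[164.2, 217.4], [256.6, 196.4], [173.3, 285.0], [276.5, 258.7]]
```

View pics/trayS.png

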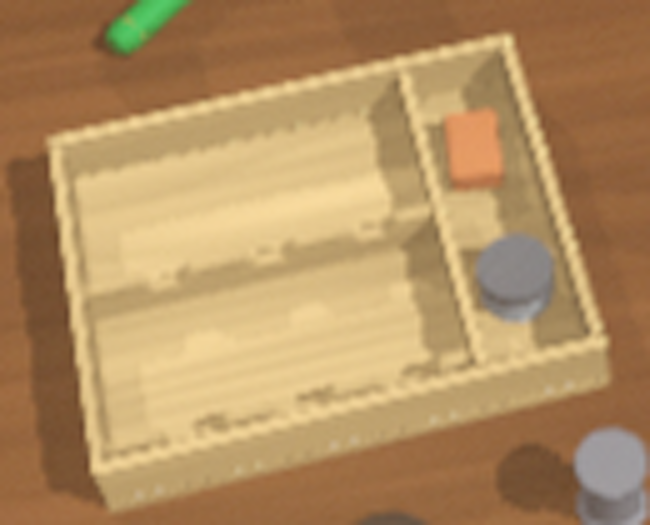

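```bash
python3 - <<'E'
from fit import *
a=lambda x,y:(130+x/2.9,150+y/2.9); s=lambda x,y:(155+x/5,190+y/5)
rk=[.4851,.2442,1.6666]
o=[(T,[.128,.158,.052],a(470,108)),(T,[.128,-.158,.052],a(741,88)),(T,[-.128,-.158,.052],a(771,302)),(T,[-.128,.158,.052],a(492,328)),
(S,[-.128,-.158,.052],s(50,140)),(S,[-.128,.158,.052],s(510,38)),(S,[.128,-.158,.052],s(97,468)),(S,[.128,.158,.052],s(605,340))]
p,e=fit(o,[.5,-.1,0]); print('tray',p.round(4),np.degrees(p[2]));print(e.tolist())
for b in(.114,.038,-.038): print(W(rk,tl(b,-.084)).round(4))
for y in(.035,-.032,-.099): print('lane',[W(p,[x,y,.037]).round(4).tolist() for x in(-.064,-.029,.03,.065)])
# rack heights: depth points in rack coords, max/min z by (x) in strips between bays
for c in(S,T):
    P=np.array([px(c,u,v) for u in range(130,440) for v in range(100,300) if c['range_z'][v,u]>0])
    d=P[:,:2]-rk[:2]; k=np.cos(rk[2]),np.sin(rk[2]); X=d[:,0]*k[0]+d[:,1]*k[1]; Y=-d[:,0]*k[1]+d[:,1]*k[0]
    for lo in range(-150,150,12):
        m=(X>lo/1e3)&(X<lo/1e3+.012)&(abs(Y)<.16)&(np.min([abs(Y-b) for b in(.114,.038,-.038,-.114)],0)>.02)
        if m.sum()>3: print(lo,np.percentile(P[m,2]*1e3,[5,50,95]).round(),end=' | ')
    print()
E
```

```text
tray [ 0.5377 -0.2172  0.1018] 5.833070433755403
[[-0.2, -0.4], [-0.3, -0.9], [0.0, 1.2], [-0.3, 0.5], [-0.6, -0.8], [-0.2, -1.3], [-0.9, 1.2], [0.7, 0.6]]
[0.3763 0.1847 0.0868]
[0.4519 0.192  0.0868]
[0.5276 0.1993 0.0868]
lane [[0.4704, -0.1889, 0.037], [0.5052, -0.1853, 0.037], [0.5639, -0.1793, 0.037], [0.5988, -0.1758, 0.037]]
lane [[0.4772, -0.2555, 0.037], [0.5121, -0.252, 0.037], [0.5707, -0.246, 0.037], [0.6056, -0.2424, 0.037]]
lane [[0.484, -0.3222, 0.037], [0.5189, -0.3186, 0.037], [0.5776, -0.3126, 0.037], [0.6124, -0.3091, 0.037]]
-150 [-4.  5. 40.] | -138 [36. 40. 43.] | -126 [ 9. 12. 16.] | -114 [ 8. 12. 15.] | -102 [ 8. 12. 16.] | -90 [ 8. 12. 23.] | -78 [ 9. 12. 17.] | -66 [ 8. 11. 37.] | -54 [ 8. 12. 64.] | -42 [  9. 101. 109.] | -30 [  8.  15. 107.] | -18 [ 8. 13. 91.] | -6 [ 8. 11. 94.] | 6 [ 13. 268. 275.] | 18 [ 10. 272. 276.] | 30 [  9. 272. 277.] | 42 [ 10. 272. 309.] | 54 [  9. 161. 310.] | 66 [  9. 271. 311.] | 78 [  9. 274. 311.] | 90 [  9. 273. 311.] | 102 [ 10. 273. 311.] | 114 [  9. 273. 309.] | 126 [273. 283. 287.] | 138 [-2. -1.  3.] | 
-150 [-5. -1.  3.] | -138 [-1. 38. 43.] | -126 [ 8. 13. 41.] | -114 [ 7. 12. 15.] | -102 [ 7. 12. 16.] | -90 [ 7. 12. 16.] | -78 [ 7. 11. 15.] | -66 [ 7. 12. 16.] | -54 [ 7. 12. 16.] | -42 [  7.  13. 106.] | -30 [  9. 101. 109.] | -18 [81. 89. 98.] | -6 [71. 76. 81.] | 6 [ 7. 12. 17.] | 18 [  9. 271. 276.] | 30 [ 10. 273. 277.] | 42 [ 10. 274. 310.] | 54 [  9. 274. 311.] | 66 [  8. 275. 312.] | 78 [271. 289. 313.] | 90 [271. 277. 312.] | 102 [271. 276. 311.] | 114 [271. 274. 311.] | 126 [272. 283. 288.] | 138 [282. 284. 285.] |
```

>>> drive_tool:
  plan:
    - [[0,0,0.04],0,0.5]
    - [[0,0,0.08],0,0.5]
    - [[0,0,0.12],0,0.5]
    - [[0,0,0.16],0,0.5]
    - [[0.02,-0.02,0.18],-5,0.5]

```text
clock: 0.52
ee_pos: [0.2568, 0.5067, 0.4161]
eef_rot: [0.253, 0.968, 0.004, -0.0]
contact_force: [1.1, 1.2, 0.1]
gripper_width: 0.501
finger_force: 0.0
```

>>> drive_tool:
  plan:
    - [[0.026,-0.029,0],-6,0.5]
    - [[0.052,-0.058,0],-12,0.5]
    - [[0.078,-0.087,0],-18,0.5]
    - [[0.104,-0.116,0],-24,0.5]
    - [[0.13,-0.145,0],-30,0.5]

```text
clock: 0.93
ee_pos: [0.3891, 0.3566, 0.411]
eef_rot: [0.498, 0.867, -0.0, -0.0]
contact_force: [0.1, -0.1, -0.0]
gripper_width: 0.5
finger_force: 0.0
```

>>> drive_tool:
  plan:
    - [[0.026,-0.029,0],-6,0.5]
    - [[0.052,-0.058,0],-12,0.5]
    - [[0.078,-0.087,0],-18,0.5]
    - [[0.104,-0.116,0],-24,0.5]
    - [[0.13,-0.145,0],-25,0.5]

```text
clock: 1.35
ee_pos: [0.5193, 0.2114, 0.4109]
eef_rot: [0.674, 0.739, -0.0, -0.0]
contact_force: [0.9, 0.9, 0.1]
gripper_width: 0.504
finger_force: 0.0
```

>>> drive_tool:
  plan:
    - [[0.008,-0.012,-0.04],0.2,0.5]
    - [[0.008,-0.012,-0.08],0.2,0.5]
    - [[0.008,-0.012,-0.12],0.2,0.5]
    - [[0.008,-0.012,-0.16],0.2,0.5]
    - [[0.008,-0.012,-0.2],0.2,0.5]

```text
clock: 1.77
ee_pos: [0.5261, 0.2006, 0.2093]
eef_rot: [0.671, 0.741, -0.0, -0.0]
contact_force: [0.5, 0.0, -0.1]
gripper_width: 0.5
finger_force: 0.0
```

>>> drive_tool:
  plan:
    - [[0,0,-0.04],0,0.5]
    - [[0,0,-0.075],0,0.5]
    - [[0,0,-0.09],0,0.5]
    - [[0,0,-0.09],0,0.5]

```text
clock: 2.1
ee_pos: [0.5226, 0.1999, 0.1164]
eef_rot: [0.671, 0.741, -0.005, -0.003]
contact_force: [-0.1, -0.2, -0.5]
gripper_width: 0.497
finger_force: 0.0
```

```bash
cat > look.py <<'E'
import sys
from h import *
# usage: look.py name  u0 v0 u1 v1 (scene)  u0 v0 u1 v1 (top): side by side crops, equal height 560
n=sys.argv[1]; b=list(map(int,sys.argv[2:])); o=[]
for i,k in enumerate(('scene','top')):
    u0,v0,u1,v1=b[4*i:4*i+4]; f=400/(u1-u0); im=cv2.resize(cam(k)['img'][v0:v1,u0:u1],None,fx=f,fy=f,interpolation=cv2.INTER_CUBIC)
    o.append(cv2.copyMakeBorder(im[:600],0,max(0,600-im.shape[0]),0,0,cv2.BORDER_CONSTANT))
cv2.imwrite(f'pics/{n}.png',np.hstack(o))
E
python3 look.py lift1 290 120 390 260 180 160 280 290; python3 -c "
from h import *; print(robot.state()['ee_pos'],robot.state()['clock'])"
```

```text
[0.5263298  0.20108498 0.12079916] 2.2
```

View pics/lift1.png

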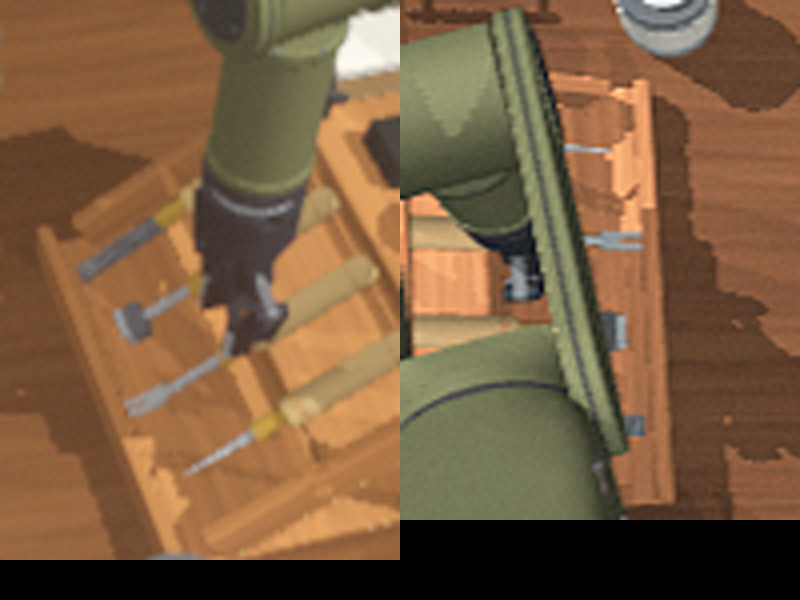

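The left half shows the fingers straddling the lifter's ferrule at about (240,340); the other tools and the shelf are clear.

>>> drive_tool:
  plan:
    - [[0.001,-0.002,-0.02],0,0.5]
    - [[0.001,-0.002,-0.036],0,0.5]
    - [[0.001,-0.002,-0.047],0,0.5]
    - [[0.001,-0.002,-0.047],0,0.5]

```text
clock: 2.53
ee_pos: [0.5278, 0.1992, 0.0744]
eef_rot: [0.671, 0.741, 0.0, 0.0]
contact_force: [0.7, 0.1, 0.1]
gripper_width: 0.5
finger_force: 0.0
```

>>> drive_tool:
  plan:
    - [[0,0,0],0,0]
    - [[0,0,0],0,0]
    - [[0,0,0],0,0]
    - [[0,0,0],0,0]
    - [[0,0,0],0,0]

```text
clock: 2.95
ee_pos: [0.5289, 0.1997, 0.076]
eef_rot: [0.671, 0.741, 0.002, 0.001]
contact_force: [-0.3, 0.4, 7.0]
gripper_width: 0.157
finger_force: 58.6
```

>>> drive_tool:
  plan:
    - [[0,-0.003,0.004],0,0]
    - [[0.001,-0.006,0.008],0,0]
    - [[0.001,-0.009,0.013],0,0]
    - [[0.001,-0.012,0.018],0,0]
    - [[0.001,-0.015,0.022],0,0]

```text
clock: 3.37
ee_pos: [0.5284, 0.1836, 0.0967]
eef_rot: [0.671, 0.741, -0.0, 0.0]
contact_force: [-0.3, 0.2, -0.7]
gripper_width: 0.157
finger_force: 58.9
```

```bash
python3 look.py lift2 290 120 390 260 180 160 280 290
```

```text
(no output)
```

View pics/lift2.png

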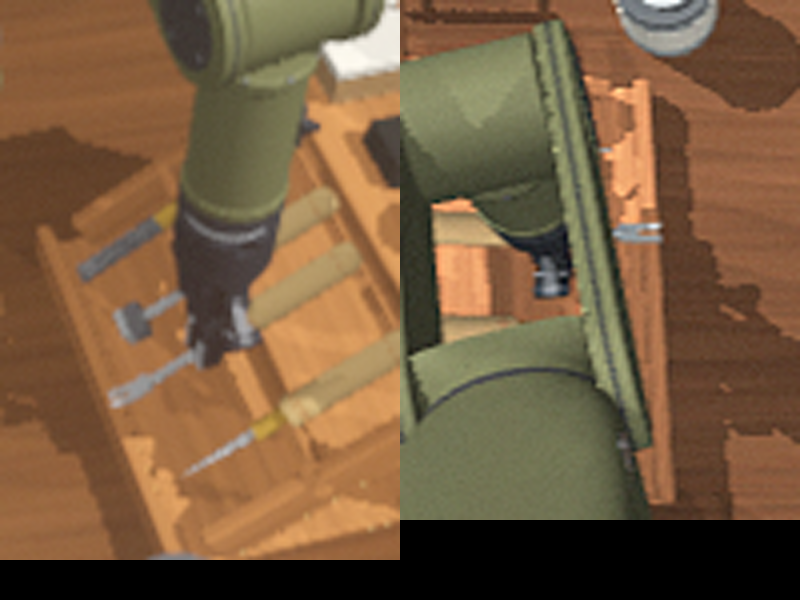

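>>> drive_tool:
  plan:
    - [[0,-0.025,0.03],0,0]
    - [[0,-0.06,0.05],0,0]
    - [[0,-0.095,0.07],-3,0]
    - [[0,-0.13,0.09],-10,0]
    - [[-0.005,-0.165,0.11],-17,0]

```text
clock: 3.88
ee_pos: [0.5238, 0.0175, 0.2071]
eef_rot: [0.775, 0.632, 0.0, 0.0]
contact_force: [1.2, 0.4, -0.5]
gripper_width: 0.153
finger_force: 59.0
```

>>> drive_tool:
  plan:
    - [[-0.005,-0.02,0],-7,0]
    - [[-0.01,-0.04,0],-14,0]
    - [[-0.015,-0.06,0],-21,0]
    - [[-0.02,-0.08,0],-28,0]
    - [[-0.025,-0.1,0],-35,0]

```text
clock: 4.3
ee_pos: [0.4977, -0.082, 0.2061]
eef_rot: [0.929, 0.369, -0.0, -0.0]
contact_force: [0.2, -0.6, -1.3]
gripper_width: 0.153
finger_force: 58.9
```

>>> drive_tool:
  plan:
    - [[-0.006,-0.025,0],-7,0]
    - [[-0.012,-0.05,0],-14,0]
    - [[-0.018,-0.075,0],-21,0]
    - [[-0.024,-0.1,0],-28,0]
    - [[-0.028,-0.107,0],-35,0]

```text
clock: 4.72
ee_pos: [0.4698, -0.1913, 0.2061]
eef_rot: [0.997, 0.072, -0.0, 0.001]
contact_force: [-0.5, 0.1, -0.6]
gripper_width: 0.154
finger_force: 58.9
```

```bash
cat > tilt.py <<'E'
# tool axis in the vertical plane, from depth: points near the tool line through grip; prints along-tool vs height
import sys
from h import *
s=robot.state(); g=s['ee_pos']; q=s['eef_rot']; ph=2*np.arctan2(q[1],q[0])-np.pi/2  # closing line
print(g.round(4),'close',np.degrees(ph).round(2)%180,s['contact_force'].round(1),s['gripper_width'].round(3),'t',s['clock'])
lo,hi=(float(sys.argv[1]),float(sys.argv[2])) if len(sys.argv)>2 else (.02,.35)
u=np.array([-np.sin(ph),np.cos(ph)]); u*=np.sign(u[0]); n=np.array([-u[1],u[0]])
for k in('scene','top'):
    c=cam(k); np.savez('now_%s.npz'%k,**c)
    V,U=np.nonzero((c['range_z']>0)); d=c['range_z'][V,U]
    P=np.c_[(U-c['cx'])/c['fx'],-(V-c['cy'])/c['fy'],-np.ones(len(U))]*d[:,None]@c['T'][:3,:3].T+c['T'][:3,3]
    a=(P[:,:2]-g[:2])@u; b=(P[:,:2]-g[:2])@n
    for x in np.arange(-.11,.16,.01):
        m=(abs(a-x)<.005)&(abs(b)<.018)&(P[:,2]>lo)&(P[:,2]<hi)
        if m.sum()>1: print(int(round(x*1e3)),'z',*(P[m,2]*1e3).round()[[0]].astype(int),int(P[m,2].max()*1e3),'y',(np.median(b[m])*1e3).round(1),m.sum(),end=' | ')
    print()
E
python3 tilt.py .1 .35
```

```text
Traceback (most recent call last):
  File "tilt.py", line 5, in <module>
    print(g.round(4),'close',np.degrees(ph).round(2)%180,s['contact_force'].round(1),s['gripper_width'].round(3),'t',s['clock'])
                                                                                     ^^^^^^^^^^^^^^^^^^^^^^^^
AttributeError: 'float' object has no attribute 'round'
```

>>> drive_tool:
  plan:
    - [[0,0,0],-2.4,0]
    - [[0,0,0],-2.4,0]

```text
clock: 4.88
ee_pos: [0.4697, -0.1887, 0.2059]
eef_rot: [0.999, 0.053, -0.001, -0.0]
contact_force: [-0.4, 0.4, -1.5]
gripper_width: 0.157
finger_force: 58.9
```

```bash
sed -i "s/s\['gripper_width'\].round(3)/round(s['gripper_width'],3)/" tilt.py; python3 tilt.py .1 .35
```

```text
[ 0.4697 -0.1887  0.2059] close 96.11 [-0.4  0.4 -1.5] 0.157 t 4.8833
-80 z 171 172 y 1.6 2 | -70 z 176 175 y -3.8 4 | -60 z 176 177 y -0.4 2 | -50 z 182 188 y -1.4 4 | -40 z 188 192 y -0.4 5 | -30 z 200 201 y -1.5 3 | -20 z 203 207 y -3.2 3 | 0 z 247 247 y -0.2 8 | 10 z 313 313 y 1.1 108 | 20 z 315 317 y 6.8 88 | 30 z 349 348 y 2.6 21 | 40 z 348 349 y -3.1 47 | 50 z 260 264 y -1.9 9 | 60 z 266 273 y -3.6 11 | 70 z 276 278 y -1.4 12 | 80 z 282 286 y -5.2 11 | 90 z 288 291 y -3.4 11 | 100 z 295 298 y -4.3 13 | 110 z 301 301 y -1.3 27 | 120 z 303 302 y -2.4 41 | 
-70 z 178 178 y 4.7 11 | -60 z 182 181 y 2.7 14 | -50 z 185 186 y 1.3 15 | -40 z 192 192 y -0.1 12 | -30 z 338 346 y 3.9 9 | 40 z 249 248 y 13.8 3 | 50 z 259 266 y 11.7 12 | 60 z 269 273 y 9.4 19 | 70 z 273 280 y 7.6 25 | 80 z 279 285 y 7.1 30 | 90 z 292 292 y 3.9 41 | 100 z 299 299 y 5.1 37 | 110 z 302 302 y 4.6 34 | 120 z 288 299 y 3.6 19 |
```

>>> drive_tool:
  plan:
    - [[0,0,-0.04],0,0]
    - [[0,0,-0.08],0,0]
    - [[0,0,-0.105],0,0]
    - [[0,0,-0.11],0,0]
    - [[0,0,-0.118],0,0]

```text
clock: 5.4
ee_pos: [0.4703, -0.1872, 0.0876]
eef_rot: [0.998, 0.056, -0.001, -0.0]
contact_force: [0.6, 0.3, -0.3]
gripper_width: 0.154
finger_force: 58.9
```

>>> drive_tool:
  plan:
    - [[0,0,-0.004],0,0]
    - [[0,0,-0.008],0,0]

```text
clock: 5.57
ee_pos: [0.4721, -0.1882, 0.0813]
eef_rot: [0.998, 0.055, 0.001, 0.001]
contact_force: [0.5, 1.0, 1.2]
gripper_width: 0.157
finger_force: 58.7
```

>>> drive_tool:
  plan:
    - [[0,0,-0.004],0,0]
    - [[0,0,-0.008],0,0]
    - [[0,0,-0.012],0,0]

```text
clock: 5.82
ee_pos: [0.474, -0.1891, 0.07]
eef_rot: [0.998, 0.055, 0.003, 0.002]
contact_force: [4.3, -0.1, 4.0]
gripper_width: 0.155
finger_force: 58.4
```

>>> drive_tool:
  plan:
    - [[0,0,-0.004],0,0]
    - [[0,0,-0.008],0,0]

```text
clock: 5.98
ee_pos: [0.4713, -0.1884, 0.0607]
eef_rot: [0.998, 0.055, 0.001, 0.001]
contact_force: [0.0, -0.6, 2.5]
gripper_width: 0.155
finger_force: 58.5
```

```bash
python3 tilt.py .045 .2
```

```text
[ 0.4713 -0.1884  0.0607] close 96.31 [ 0.  -0.6  2.5] 0.155 t 5.9833
-60 z 48 47 y -3.0 2 | -40 z 64 68 y -3.9 4 | -30 z 67 68 y -2.0 4 | -20 z 72 71 y -3.7 6 | -10 z 99 98 y -1.0 5 | 0 z 106 105 y 1.0 7 | 10 z 155 156 y 1.3 94 | 20 z 167 170 y 5.8 62 | 30 z 198 197 y -1.0 21 | 40 z 200 199 y -3.4 33 | 50 z 98 103 y -3.4 15 | 60 z 101 103 y -0.6 19 | 70 z 107 106 y -2.6 14 | 80 z 110 110 y -6.1 20 | 90 z 111 112 y -1.8 20 | 100 z 112 116 y -2.3 14 | 110 z 118 119 y -2.4 22 | 120 z 122 121 y -4.0 20 | 130 z 119 122 y -2.6 30 | 140 z 113 113 y -3.5 11 | 
-40 z 196 195 y 2.0 7 | -30 z 200 199 y 2.9 4 | 50 z 86 93 y 13.7 6 | 60 z 97 98 y 11.7 10 | 70 z 103 103 y 8.3 13 | 80 z 106 108 y 5.0 21 | 90 z 111 114 y 5.7 24 | 100 z 108 115 y 5.8 26 | 110 z 115 117 y 5.5 27 | 120 z 119 120 y 3.6 28 | 130 z 117 119 y 3.3 20 | 140 z 111 110 y 6.7 2 |
```

>>> drive_tool:
  plan:
    - [[0,0,-0.004],0,0]
    - [[0,0,-0.008],0,0]
    - [[0,0,-0.011],0,0]
    - [[0,0,-0.011],0,0]

```text
clock: 6.42
ee_pos: [0.4723, -0.1883, 0.0491]
eef_rot: [0.999, 0.055, 0.002, 0.0]
contact_force: [5.2, 0.4, 3.9]
gripper_width: 0.154
finger_force: 58.7
```

```bash
python3 tilt.py .045 .2
```

```text
[ 0.4723 -0.1883  0.0491] close 96.26 [5.2 0.4 3.9] 0.154 t 6.4167
-40 z 59 60 y -1.8 2 | -30 z 59 60 y -1.9 6 | -20 z 60 62 y -3.1 3 | -10 z 84 84 y -1.7 7 | 0 z 89 90 y -3.4 11 | 10 z 155 154 y 1.0 93 | 20 z 157 157 y 5.9 61 | 30 z 199 198 y 1.6 25 | 40 z 200 199 y -2.3 57 | 50 z 83 83 y -3.9 18 | 60 z 79 82 y -2.7 24 | 70 z 82 81 y -2.8 16 | 80 z 83 85 y -4.3 22 | 90 z 88 87 y -3.7 18 | 100 z 87 90 y -2.6 21 | 110 z 88 89 y -5.0 23 | 120 z 86 90 y -4.6 16 | 130 z 92 92 y -1.5 27 | 140 z 91 91 y -4.6 28 | 
-40 z 59 59 y -1.0 2 | -30 z 185 198 y 12.3 5 | 50 z 74 76 y 12.0 5 | 60 z 76 79 y 10.5 8 | 70 z 87 86 y 9.9 14 | 80 z 87 86 y 5.9 18 | 90 z 83 85 y 2.9 23 | 100 z 86 89 y 3.5 26 | 110 z 86 92 y 2.6 24 | 120 z 85 91 y 3.7 26 | 130 z 85 94 y 2.0 23 | 140 z 88 93 y 1.4 12 |
```

>>> drive_tool:
  plan:
    - [[0,0,-0.003],0,0]
    - [[0,0,-0.006],0,0]
    - [[0,0,-0.006],0,0]
    - [[0,0,0.006],0,0]
    - [[0,0,0.018],0,0]

```text
clock: 6.93
ee_pos: [0.4691, -0.1873, 0.0661]
eef_rot: [0.998, 0.055, -0.002, -0.001]
contact_force: [0.2, -0.3, -1.1]
gripper_width: 0.155
finger_force: 58.6
```

>>> drive_tool:
  plan:
    - [[0.02,0.002,0],-0.4,0]
    - [[0.037,0.0034,0],-0.4,0]
    - [[0.037,0.0034,0],-0.4,0]

```text
clock: 7.18
ee_pos: [0.5096, -0.1845, 0.0667]
eef_rot: [0.999, 0.052, 0.001, 0.0]
contact_force: [0.2, -0.5, -1.4]
gripper_width: 0.156
finger_force: 58.8
```

```bash
python3 tilt.py .055 .2
```

```text
[ 0.5096 -0.1845  0.0667] close 95.92 [ 0.2 -0.5 -1.4] 0.156 t 7.1833
-30 z 76 77 y -1.4 4 | -20 z 82 82 y -2.6 7 | -10 z 101 101 y -0.7 6 | 0 z 115 114 y 2.3 8 | 10 z 161 161 y 1.6 89 | 20 z 173 176 y 1.8 67 | 30 z 200 199 y -0.7 19 | 40 z 199 199 y -4.8 28 | 50 z 98 99 y -2.2 18 | 60 z 104 103 y -4.1 20 | 70 z 104 107 y -5.6 22 | 80 z 105 105 y -3.0 19 | 90 z 107 109 y -4.6 21 | 100 z 107 110 y -6.7 23 | 110 z 110 114 y -3.1 21 | 120 z 112 112 y -8.0 22 | 130 z 116 115 y -6.0 27 | 140 z 112 112 y -6.4 25 | 
-30 z 76 82 y 4.5 6 | -20 z 83 82 y 1.9 3 | 60 z 90 90 y 11.9 4 | 70 z 99 101 y 10.6 9 | 80 z 97 103 y 8.7 12 | 90 z 106 108 y 5.7 19 | 100 z 109 109 y 2.4 20 | 110 z 112 113 y 0.5 25 | 120 z 109 112 y -0.2 26 | 130 z 109 115 y 1.0 22 | 140 z 108 110 y 1.8 7 |
```

>>> drive_tool:
  plan:
    - [[0,0,-0.012],0,0]
    - [[0,0,-0.022],0,0]
    - [[0,0,-0.03],0,0]
    - [[0,0,-0.034],0,0]

```text
clock: 7.62
ee_pos: [0.5052, -0.1837, 0.0314]
eef_rot: [0.999, 0.051, -0.002, -0.001]
contact_force: [0.0, 0.9, -1.4]
gripper_width: 0.149
finger_force: 58.7
```

>>> drive_tool:
  plan:
    - [[0,0,-0.002],0,0]
    - [[0,0,-0.004],0,0]

```text
clock: 7.78
ee_pos: [0.507, -0.1843, 0.0288]
eef_rot: [0.999, 0.051, -0.001, -0.0]
contact_force: [0.7, -0.2, -0.9]
gripper_width: 0.157
finger_force: 58.7
```

>>> drive_tool:
  plan:
    - [[0,0,-0.002],0,0]
    - [[0,0,-0.004],0,0]
    - [[0,0,-0.004],0,0]

```text
clock: 8.03
ee_pos: [0.5076, -0.1844, 0.0252]
eef_rot: [0.999, 0.051, -0.0, -0.0]
contact_force: [-0.4, 0.1, -0.5]
gripper_width: 0.154
finger_force: 58.7
```

>>> drive_tool:
  plan:
    - [[0,0,0],0,0.22]
    - [[0,0,0],0,0.25]
    - [[0,0,0],0,0.3]
    - [[0,0,0],0,0.4]
    - [[0,0,0],0,0.4]

```text
clock: 8.45
ee_pos: [0.5078, -0.1845, 0.0256]
eef_rot: [0.999, 0.051, 0.0, 0.0]
contact_force: [0.1, -0.2, 0.2]
gripper_width: 0.4
finger_force: 0.0
```

>>> drive_tool:
  plan:
    - [[0,0,0.04],0,0.4]
    - [[0,0,0.06],0,0.45]
    - [[0.02,0.002,0.06],0,0.45]
    - [[0.057,0.005,0.06],0,0.45]
    - [[0.057,0.005,0.06],0,0.45]

```text
clock: 8.87
ee_pos: [0.5725, -0.1805, 0.0872]
eef_rot: [0.999, 0.052, 0.005, 0.002]
contact_force: [1.8, -0.4, -0.2]
gripper_width: 0.447
finger_force: 0.0
```

```bash
python3 tilt.py .025 .1; python3 look.py l1 155 185 305 295 280 170 410 270
```

```text
[ 0.5725 -0.1805  0.0872] close 95.91 [ 1.8 -0.4 -0.2] 0.447 t 8.8667
-70 z 41 42 y 3.1 5 | -60 z 46 45 y 1.9 12 | -50 z 48 47 y 1.1 22 | -40 z 46 45 y 2.6 22 | -30 z 46 51 y -0.2 13 | -20 z 51 51 y 0.9 24 | -10 z 52 52 y 2.1 19 | 0 z 94 93 y 1.7 22 | 10 z 53 53 y 1.4 25 | 20 z 50 52 y 1.4 19 | 30 z 53 54 y -0.5 26 | 40 z 52 51 y 1.7 22 | 50 z 52 51 y 1.5 27 | 60 z 49 51 y -0.0 25 | 70 z 50 51 y 1.1 28 | 80 z 48 53 y -0.0 18 | 90 z 53 54 y -0.3 66 | 
-20 z 51 50 y 0.4 7 | -10 z 49 49 y -1.7 6 | 0 z 46 46 y -4.8 2 | 50 z 45 44 y 16.1 2 | 60 z 48 49 y 15.1 8 | 70 z 46 52 y 13.0 12 | 80 z 50 53 y 9.4 14 | 90 z 52 52 y 7.9 12 |
```

View pics/l1.png

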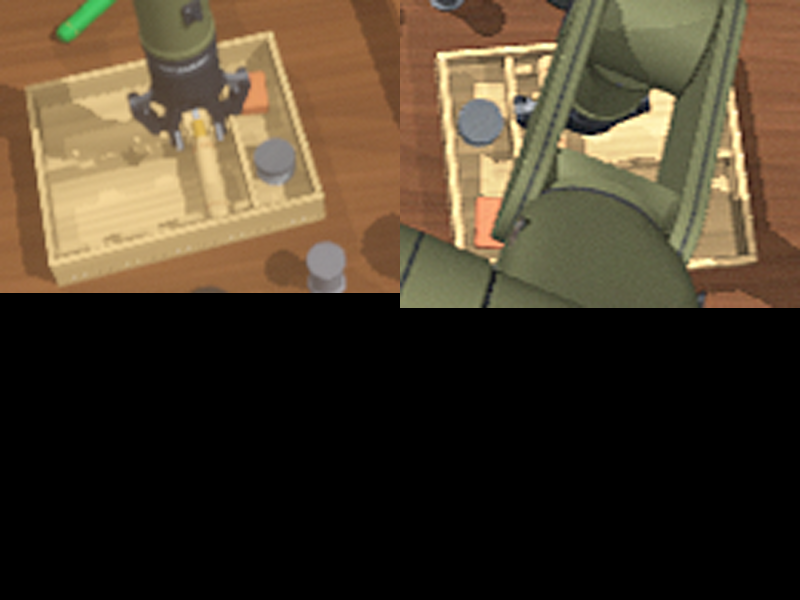

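Lifter lies level in lane 1, handle end near the far wall (left half, butt around (215,210)). Next: regrip the handle and push it home.

>>> drive_tool:
  plan:
    - [[0,0.001,-0.03],0,0.45]
    - [[0,0.001,-0.05],0,0.45]
    - [[0,0.001,-0.062],0,0.45]
    - [[0,0.001,-0.062],0,0.45]

```text
clock: 9.4
ee_pos: [0.5605, -0.1773, 0.0203]
eef_rot: [0.999, 0.051, -0.004, -0.002]
contact_force: [-0.5, 0.8, 0.2]
gripper_width: 0.45
finger_force: 0.0
```

>>> drive_tool:
  plan:
    - [[0,0,0],0,0.2]
    - [[0,0,0],0,0.1]
    - [[0,0,0],0,0]
    - [[0,0,0],0,0]

```text
clock: 9.73
ee_pos: [0.5651, -0.1788, 0.0243]
eef_rot: [0.999, 0.051, 0.001, 0.0]
contact_force: [0.0, -1.0, -0.3]
gripper_width: 0.279
finger_force: 58.8
```

>>> drive_tool:
  plan:
    - [[0.001,0,0],0,0]
    - [[0.002,0,0],0,0]

```text
clock: 9.9
ee_pos: [0.5669, -0.1786, 0.0239]
eef_rot: [0.999, 0.051, 0.001, 0.0]
contact_force: [0.1, 0.3, -0.8]
gripper_width: 0.287
finger_force: 58.8
```

>>> drive_tool:
  plan:
    - [[0.001,0,0],0,0]
    - [[0.002,0,0],0,0]

```text
clock: 10.07
ee_pos: [0.5673, -0.1784, 0.0233]
eef_rot: [0.999, 0.052, -0.001, -0.0]
contact_force: [-6.0, -1.4, 4.2]
gripper_width: 0.283
finger_force: 59.2
```

>>> drive_tool:
  plan:
    - [[0.001,0,0],0,0]
    - [[0.0015,0,0],0,0]

```text
clock: 10.23
ee_pos: [0.5673, -0.1784, 0.0233]
eef_rot: [0.999, 0.052, -0.003, -0.0]
contact_force: [-7.5, -1.5, 5.0]
gripper_width: 0.285
finger_force: 59.5
```

```bash
cat > gap.py <<'E'
# profile along the tool near the butt from the scene camera (gripper holding/near handle), in tray coords of argument lane
import sys
from h import *
T0=[.5377,-.2172,.1018]; y0=float(sys.argv[1]); c=cam('scene')
print(robot.state()['contact_force'].round(1),robot.state()['ee_pos'].round(4),robot.state()['clock'])
V,U=np.nonzero(c['range_z']>0); d=c['range_z'][V,U]
P=np.c_[(U-c['cx'])/c['fx'],-(V-c['cy'])/c['fy'],-np.ones(len(U))]*d[:,None]@c['T'][:3,:3].T+c['T'][:3,3]
k=np.cos(T0[2]),np.sin(T0[2]);e=P[:,:2]-T0[:2];X=(e[:,0]*k[0]+e[:,1]*k[1])*1e3;Y=(-e[:,0]*k[1]+e[:,1]*k[0])*1e3;Z=P[:,2]*1e3
m=(abs(Y-y0)<4)&(X>85)&(X<135); i=np.argsort(X[m]); print([(int(x),int(z)) for x,z in zip(X[m][i],Z[m][i])])
# tray corners check
for q in((-128,158),(128,158),(128,-158),(-128,-158)):
    m=(abs(X-q[0])<12)&(abs(Y-q[1])<12)&(Z>46)&(Z<60); print(q,X[m].mean().round(1),Y[m].mean().round(1),end=' ; ')
E
python3 gap.py 35
```

```text
[-7.9 -1.7  5.4] [ 0.5673 -0.1784  0.0233] 10.2833
[(85, 404), (86, 51), (86, 50), (89, 52), (90, 51), (91, 54), (91, 50), (93, 49), (93, 52), (95, 49), (95, 48), (98, 49), (99, 49), (100, 48), (101, 49), (102, 47), (104, 47), (105, 52), (106, 49), (108, 47), (109, 52), (110, 49), (111, 45), (114, 50), (114, 48), (116, 49), (117, 49), (117, 48), (120, 51), (123, 53), (124, -1), (124, 5), (125, 55), (125, -2), (125, 20), (126, 19), (126, 53), (126, 14), (126, 28), (126, 52), (126, 48), (127, 27), (127, 2), (127, 30), (127, 7), (127, 34), (127, 17), (127, 9), (128, 38), (128, 45), (128, 49), (128, -1), (128, 38), (128, 0), (128, 48), (129, 42), (129, 44), (130, 0), (132, 0), (134, 1), (134, -4)]
(-128, 158) -121.7 150.0 ; (128, 158) 123.9 149.6 ; (128, -158) 124.4 -153.4 ; (-128, -158) -121.8 -154.5 ;
```

>>> drive_tool:
  plan:
    - [[-0.0015,0,0],0,0]
    - [[-0.0015,0,0],0,0.33]
    - [[-0.0015,0,0],0,0.42]
    - [[-0.0015,0,0],0,0.42]

```text
clock: 10.62
ee_pos: [0.5696, -0.1785, 0.0235]
eef_rot: [0.999, 0.051, 0.001, 0.0]
contact_force: [0.1, 0.6, 0.5]
gripper_width: 0.418
finger_force: 0.0
```

>>> drive_tool:
  plan:
    - [[0,0,0.03],0,0.42]
    - [[0,0,0.07],0,0.42]
    - [[0,0,0.11],0,0.5]
    - [[0,0,0.15],0,0.5]
    - [[0,0.02,0.18],7,0.5]

```text
clock: 11.03
ee_pos: [0.5708, -0.1614, 0.2072]
eef_rot: [0.994, 0.112, 0.003, 0.002]
contact_force: [0.9, -0.1, -0.7]
gripper_width: 0.498
finger_force: 0.0
```

```bash
python3 gap.py 35
```

```text
[1.3 1.6 2.7] [ 0.5733 -0.157   0.213 ] 11.0833
[(87, 48), (87, 49), (89, 50), (91, 48), (91, 50), (93, 51), (96, 51), (97, 51), (99, 50), (99, 47), (99, 48), (101, 47), (104, 52), (104, 50), (106, 48), (106, 51), (107, 50), (110, 51), (111, 50), (113, 48), (113, 46), (113, 50), (115, 43), (116, 49), (116, 47), (123, 55), (124, 55), (124, 53), (125, 11), (125, 36), (125, 51), (125, 32), (126, 8), (126, 21), (126, 41), (126, 15), (127, 47), (127, -2), (127, 9), (127, 1), (127, 37), (127, 28), (127, 42), (127, 3), (128, 55), (128, 5), (128, 32), (128, 51), (128, 24), (129, 33), (129, -1), (129, 37), (130, 1), (131, 15), (132, -2), (132, 0)]
(-128, 158) -121.1 149.9 ; (128, 158) 123.5 150.1 ; (128, -158) 124.0 -154.1 ; (-128, -158) -122.3 -153.5 ;
```

>>> drive_tool:
  plan:
    - [[-0.016,0.028,0],7,0.5]
    - [[-0.032,0.056,0],14,0.5]
    - [[-0.048,0.084,0],21,0.5]
    - [[-0.064,0.112,0],28,0.5]
    - [[-0.08,0.14,0],35,0.5]

```text
clock: 11.5
ee_pos: [0.488, -0.0171, 0.2032]
eef_rot: [0.913, 0.408, 0.0, -0.0]
contact_force: [0.9, 0.7, -0.8]
gripper_width: 0.502
finger_force: 0.0
```

>>> drive_tool:
  plan:
    - [[-0.016,0.028,0],7,0.5]
    - [[-0.032,0.056,0],14,0.5]
    - [[-0.048,0.084,0],21,0.5]
    - [[-0.064,0.112,0],28,0.5]
    - [[-0.08,0.14,0],35,0.5]

```text
clock: 11.92
ee_pos: [0.4079, 0.1231, 0.2034]
eef_rot: [0.748, 0.664, 0.001, 0.0]
contact_force: [-0.1, 0.4, 0.4]
gripper_width: 0.5
finger_force: 0.0
```

>>> drive_tool:
  plan:
    - [[-0.016,0.028,-0.03],6,0.5]
    - [[-0.035,0.06,-0.04],12.6,0.5]
    - [[-0.035,0.06,-0.05],12.6,0.5]
    - [[-0.035,0.06,-0.05],12.6,0.5]

```text
clock: 12.25
ee_pos: [0.3709, 0.183, 0.1516]
eef_rot: [0.671, 0.742, -0.001, -0.001]
contact_force: [-1.0, -0.5, 0.0]
gripper_width: 0.5
finger_force: 0.0
```

>>> drive_tool:
  plan:
    - [[0.004,0.001,-0.03],0,0.5]
    - [[0.004,0.001,-0.045],0,0.5]
    - [[0.004,0.001,-0.045],0,0.5]
    - [[0.004,0.001,-0.045],0,0.5]

```text
clock: 12.58
ee_pos: [0.3779, 0.182, 0.1083]
eef_rot: [0.673, 0.74, -0.001, -0.0]
contact_force: [0.3, 0.3, 0.1]
gripper_width: 0.501
finger_force: 0.0
```

```bash
python3 tilt.py .05 .2 | head -1; python3 -c "
from h import *
r=robot.state(); print(r['joint_positions'].round(2))"
```

```text
[0.3779 0.182  0.1083] close 5.4 [0.3 0.3 0.1] 0.501 t 12.5833
[ 0.35  0.24  1.98 -0.    0.92  0.25]
```

>>> drive_tool:
  plan:
    - [[-0.001,0.003,-0.018],0,0.5]
    - [[-0.001,0.003,-0.034],0,0.5]
    - [[-0.001,0.003,-0.036],0,0.5]
    - [[-0.001,0.003,-0.036],0,0.5]

```text
clock: 13.02
ee_pos: [0.3767, 0.1853, 0.0726]
eef_rot: [0.673, 0.74, -0.0, -0.0]
contact_force: [0.3, 0.5, -0.5]
gripper_width: 0.501
finger_force: 0.0
```

>>> drive_tool:
  plan:
    - [[0,0,0],0,0]
    - [[0,0,0],0,0]
    - [[0,0,0],0,0]
    - [[0,0,0],0,0]
    - [[0,0,0],0,0]

```text
clock: 13.43
ee_pos: [0.3771, 0.1859, 0.0731]
eef_rot: [0.672, 0.74, 0.001, 0.0]
contact_force: [-2.1, 0.3, 5.2]
gripper_width: 0.165
finger_force: 58.8
```

>>> drive_tool:
  plan:
    - [[0,-0.003,0.004],0,0]
    - [[0.001,-0.006,0.008],0,0]
    - [[0.001,-0.009,0.013],0,0]
    - [[0.001,-0.012,0.018],0,0]
    - [[0.001,-0.015,0.022],0,0]

```text
clock: 13.85
ee_pos: [0.3774, 0.1699, 0.0948]
eef_rot: [0.672, 0.74, -0.0, 0.0]
contact_force: [-0.5, -0.3, -0.7]
gripper_width: 0.172
finger_force: 58.5
```

>>> drive_tool:
  plan:
    - [[0,-0.025,0.03],0,0]
    - [[0,-0.06,0.05],0,0]
    - [[0.01,-0.095,0.07],-3,0]
    - [[0.02,-0.13,0.09],-10,0]
    - [[0.03,-0.165,0.11],-17,0]

```text
clock: 14.27
ee_pos: [0.4067, 0.0037, 0.2056]
eef_rot: [0.776, 0.631, -0.0, 0.0]
contact_force: [1.7, 0.1, -0.7]
gripper_width: 0.172
finger_force: 58.9
```

>>> drive_tool:
  plan:
    - [[0.008,-0.026,0],-7,0]
    - [[0.016,-0.052,0],-14,0]
    - [[0.024,-0.078,0],-21,0]
    - [[0.032,-0.104,0],-28,0]
    - [[0.04,-0.13,0],-35,0]

```text
clock: 14.68
ee_pos: [0.4469, -0.1262, 0.2045]
eef_rot: [0.93, 0.367, -0.0, 0.0]
contact_force: [0.1, -0.3, -1.2]
gripper_width: 0.174
finger_force: 58.9
```

>>> drive_tool:
  plan:
    - [[0.006,-0.026,0],-7,0]
    - [[0.012,-0.052,0],-14,0]
    - [[0.018,-0.078,0],-21,0]
    - [[0.024,-0.104,0],-28,0]
    - [[0.03,-0.13,0],-35,0]

```text
clock: 15.1
ee_pos: [0.4767, -0.256, 0.2042]
eef_rot: [0.997, 0.071, -0.001, -0.0]
contact_force: [-0.2, 0.3, -1.3]
gripper_width: 0.17
finger_force: 58.9
```

>>> drive_tool:
  plan:
    - [[0,0,-0.03],-2.5,0]
    - [[0,0,-0.06],-2.5,0]
    - [[0,0,-0.08],-2.5,0]
    - [[0,0,-0.08],-2.5,0]

```text
clock: 15.43
ee_pos: [0.4735, -0.253, 0.12]
eef_rot: [0.999, 0.052, -0.004, -0.003]
contact_force: [-1.9, 1.3, -1.1]
gripper_width: 0.173
finger_force: 58.9
```

```bash
python3 tilt.py .06 .24
```

```text
[ 0.4735 -0.253   0.12  ] close 95.94 [-1.9  1.3 -1.1] 0.173 t 15.4333
-60 z 92 95 y -5.9 5 | -50 z 99 103 y -3.1 3 | -40 z 105 110 y -6.7 5 | -30 z 111 114 y -3.9 5 | -20 z 120 122 y -1.6 7 | -10 z 172 172 y -8.3 3 | 0 z 165 165 y -6.3 12 | 10 z 225 225 y 3.4 88 | 20 z 228 228 y 6.2 70 | 30 z 163 170 y -0.1 8 | 40 z 171 172 y -2.1 9 | 50 z 179 180 y -2.4 13 | 60 z 183 189 y 0.1 11 | 70 z 190 194 y -3.4 13 | 80 z 199 203 y 0.5 10 | 90 z 205 210 y -0.1 12 | 100 z 212 215 y -2.0 13 | 110 z 216 219 y -1.3 24 | 120 z 218 218 y -1.9 36 | 
30 z 159 160 y 12.4 3 | 40 z 171 174 y 11.4 12 | 50 z 181 185 y 7.1 25 | 60 z 189 190 y 3.9 28 | 70 z 199 198 y 2.9 34 | 80 z 197 200 y 2.7 34 | 90 z 207 210 y 3.2 35 | 100 z 217 217 y 3.7 35 | 110 z 224 224 y 4.8 32 | 120 z 214 220 y 2.0 20 |
```

>>> drive_tool:
  plan:
    - [[0.001,-0.001,-0.018],0,0]
    - [[0.001,-0.001,-0.03],0,0]
    - [[0.001,-0.001,-0.035],0,0]
    - [[0.001,-0.001,-0.039],0,0]
    - [[0.001,-0.001,-0.043],0,0]

```text
clock: 15.95
ee_pos: [0.4799, -0.2562, 0.083]
eef_rot: [0.999, 0.052, 0.001, 0.001]
contact_force: [0.4, 0.3, 3.9]
gripper_width: 0.171
finger_force: 58.7
```

>>> drive_tool:
  plan:
    - [[0,0,-0.005],0,0]
    - [[0,0,-0.01],0,0]
    - [[0,0,-0.014],0,0]

```text
clock: 16.2
ee_pos: [0.4802, -0.2564, 0.0686]
eef_rot: [0.999, 0.052, 0.002, 0.001]
contact_force: [1.9, -0.9, 5.9]
gripper_width: 0.168
finger_force: 58.5
```

>>> drive_tool:
  plan:
    - [[0,0,-0.004],0,0]
    - [[0,0,-0.008],0,0]
    - [[0,0,-0.012],0,0]

```text
clock: 16.45
ee_pos: [0.4799, -0.256, 0.0559]
eef_rot: [0.999, 0.052, 0.001, 0.001]
contact_force: [1.1, 0.6, 5.0]
gripper_width: 0.167
finger_force: 58.5
```

```bash
python3 tilt.py .055 .2
```

```text
[ 0.4799 -0.256   0.0559] close 95.99 [1.1 0.6 5. ] 0.167 t 16.45
-40 z 61 63 y -3.8 6 | -30 z 64 70 y -3.1 9 | -20 z 67 70 y -3.7 11 | -10 z 67 69 y -4.3 8 | 0 z 97 97 y -7.2 11 | 10 z 162 162 y 2.3 102 | 20 z 162 163 y 5.3 65 | 30 z 197 199 y 1.5 22 | 40 z 198 198 y -0.6 41 | 50 z 92 92 y -1.7 19 | 60 z 91 93 y -3.9 18 | 70 z 92 93 y -1.8 17 | 80 z 97 98 y -2.8 21 | 90 z 97 96 y -0.4 20 | 100 z 98 98 y -2.1 24 | 110 z 101 103 y -3.2 16 | 120 z 104 105 y -2.9 23 | 130 z 103 104 y -1.1 23 | 140 z 105 104 y -2.6 32 | 
-30 z 197 199 y 0.5 3 | 40 z 90 89 y 11.6 12 | 50 z 87 88 y 5.7 20 | 60 z 87 94 y 3.9 26 | 70 z 88 97 y 5.4 26 | 80 z 89 94 y 5.1 25 | 90 z 90 97 y 5.3 25 | 100 z 89 97 y 5.5 25 | 110 z 99 103 y 4.1 26 | 120 z 102 102 y 5.8 27 | 130 z 102 101 y 2.0 23 | 140 z 88 101 y 6.9 11 |
```

>>> drive_tool:
  plan:
    - [[0,0,-0.004],0,0]
    - [[0,0,-0.008],0,0]
    - [[0,0,-0.011],0,0]
    - [[0,0,-0.011],0,0]

```text
clock: 16.88
ee_pos: [0.4786, -0.2554, 0.0437]
eef_rot: [0.999, 0.052, -0.0, -0.0]
contact_force: [4.0, 0.6, 4.1]
gripper_width: 0.169
finger_force: 58.5
```

>>> drive_tool:
  plan:
    - [[0,0,0.01],0,0]
    - [[0,0,0.022],0,0]
    - [[0.01,0.001,0.022],0,0]
    - [[0.03,0.003,0.022],0,0]
    - [[0.034,0.0035,0.022],0,0]

```text
clock: 17.3
ee_pos: [0.5154, -0.2522, 0.0666]
eef_rot: [0.999, 0.052, 0.001, 0.001]
contact_force: [0.5, -1.3, -0.3]
gripper_width: 0.169
finger_force: 58.6
```

```bash
python3 tilt.py .055 .2
```

```text
[ 0.5154 -0.2522  0.0666] close 95.99 [ 0.5 -1.3 -0.3] 0.169 t 17.3
-30 z 80 81 y -3.4 13 | -20 z 79 82 y -5.3 9 | -10 z 111 111 y -3.4 13 | 0 z 106 106 y -1.3 13 | 10 z 170 169 y 1.2 98 | 20 z 172 175 y 5.3 72 | 30 z 197 198 y -1.9 13 | 40 z 199 199 y -2.0 26 | 50 z 96 98 y -1.7 22 | 60 z 97 97 y -1.9 20 | 70 z 96 98 y -3.1 24 | 80 z 97 98 y -1.7 22 | 90 z 97 100 y -2.0 25 | 100 z 100 102 y -0.6 18 | 110 z 101 100 y -3.9 28 | 120 z 103 103 y -1.8 22 | 130 z 101 102 y -2.5 28 | 140 z 106 106 y -2.6 33 | 150 z 55 56 y -4.5 3 | 
40 z 93 92 y 11.9 11 | 50 z 92 99 y 7.6 19 | 60 z 94 96 y 3.8 23 | 70 z 95 97 y 4.8 26 | 80 z 92 98 y 5.7 25 | 90 z 92 101 y 2.9 24 | 100 z 100 101 y 4.1 27 | 110 z 104 104 y 3.2 25 | 120 z 103 103 y 4.7 25 | 130 z 100 105 y 4.7 23 | 140 z 96 99 y 5.4 15 |
```

>>> drive_tool:
  plan:
    - [[-0.001,0,-0.012],0,0]
    - [[-0.001,0,-0.022],0,0]
    - [[-0.001,0,-0.03],0,0]
    - [[-0.001,0,-0.036],0,0]
    - [[-0.001,0,-0.036],0,0]

```text
clock: 17.82
ee_pos: [0.5098, -0.2512, 0.0284]
eef_rot: [0.999, 0.052, -0.002, -0.001]
contact_force: [-0.2, -0.3, -1.3]
gripper_width: 0.171
finger_force: 58.6
```

>>> drive_tool:
  plan:
    - [[0,0,-0.002],0,0]
    - [[0,0,-0.004],0,0]
    - [[0,0,-0.004],0,0]

```text
clock: 18.07
ee_pos: [0.5116, -0.252, 0.0263]
eef_rot: [0.999, 0.052, 0.0, 0.0]
contact_force: [-0.4, 0.2, -0.8]
gripper_width: 0.171
finger_force: 58.6
```

>>> drive_tool:
  plan:
    - [[0,0,0],0,0.22]
    - [[0,0,0],0,0.25]
    - [[0,0,0],0,0.3]
    - [[0,0,0],0,0.4]
    - [[0,0,0],0,0.4]

```text
clock: 18.48
ee_pos: [0.5118, -0.252, 0.0266]
eef_rot: [0.999, 0.052, 0.0, 0.0]
contact_force: [0.1, 0.3, -0.0]
gripper_width: 0.4
finger_force: 0.0
```

>>> drive_tool:
  plan:
    - [[0,0,0.04],0,0.4]
    - [[0,0,0.06],0,0.45]
    - [[0.02,0.002,0.06],0,0.45]
    - [[0.057,0.0055,0.06],0,0.45]
    - [[0.057,0.0055,0.06],0,0.45]

```text
clock: 18.9
ee_pos: [0.576, -0.2474, 0.0881]
eef_rot: [0.999, 0.053, 0.005, 0.002]
contact_force: [0.1, -1.0, 0.2]
gripper_width: 0.45
finger_force: 0.0
```

```bash
python3 tilt.py .025 .1; python3 gap.py -32
```

```text
[ 0.576  -0.2474  0.0881] close 96.03 [ 0.1 -1.   0.2] 0.45 t 18.9
-80 z 38 38 y -6.0 2 | -70 z 40 41 y -1.2 13 | -60 z 44 47 y -0.2 12 | -50 z 45 47 y 0.4 14 | -40 z 48 48 y -1.2 24 | -30 z 48 52 y -0.5 13 | -20 z 55 54 y -0.1 25 | -10 z 52 52 y -1.7 22 | 0 z 49 53 y 2.3 20 | 10 z 94 93 y 0.4 28 | 20 z 49 52 y 0.2 21 | 30 z 53 52 y -0.1 24 | 40 z 52 52 y -0.3 22 | 50 z 53 53 y -1.0 23 | 60 z 51 53 y 0.8 24 | 70 z 49 50 y -1.5 40 | 80 z 48 50 y 1.6 12 | 90 z 56 55 y -0.6 74 | 
40 z 50 51 y 11.2 13 | 50 z 46 53 y 6.9 20 | 60 z 48 57 y 8.0 23 | 70 z 50 52 y 4.3 27 | 80 z 41 48 y 5.7 7 | 90 z 53 56 y -0.2 41 | 
[-0.1 -0.3 -0.8] [ 0.5683 -0.246   0.086 ] 19.05
[(87, 48), (87, 51), (89, 47), (91, 45), (92, 51), (93, 46), (93, 48), (97, 50), (97, 47), (99, 48), (99, 52), (100, 47), (102, 46), (103, 51), (103, 46), (105, 42), (107, 47), (108, 49), (109, 46), (110, 44), (111, 47), (112, 43), (112, 37), (112, 42), (113, 46), (122, 53), (122, 49), (125, 34), (125, 54), (125, 14), (126, 27), (126, 1), (126, 49), (126, 51), (126, 36), (127, 31), (127, 46), (127, 26), (127, 23), (127, 40), (127, 19), (127, 50), (127, 33), (127, 7), (127, 14), (128, 46), (128, 27), (128, 3), (128, 23), (129, 46), (129, 2), (129, 0), (129, 8), (129, 14), (131, 0), (131, -5), (132, 0), (133, 4), (134, -1)]
(-128, 158) -121.6 150.0 ; (128, 158) 123.0 150.2 ; (128, -158) 123.9 -153.7 ; (-128, -158) -121.8 -153.5 ;
```

>>> drive_tool:
  plan:
    - [[0,0,-0.03],0,0.45]
    - [[0,0,-0.05],0,0.45]
    - [[0,0,-0.062],0,0.45]
    - [[0,0,-0.062],0,0.45]

```text
clock: 19.38
ee_pos: [0.565, -0.2451, 0.0212]
eef_rot: [0.999, 0.052, -0.003, -0.002]
contact_force: [-1.1, 0.5, 0.3]
gripper_width: 0.451
finger_force: 0.0
```

>>> drive_tool:
  plan:
    - [[0,0,0],0,0.2]
    - [[0,0,0],0,0.1]
    - [[0,0,0],0,0]
    - [[0,0,0],0,0]

```text
clock: 19.72
ee_pos: [0.5693, -0.2469, 0.0255]
eef_rot: [0.999, 0.052, 0.001, 0.001]
contact_force: [-1.0, 0.1, -1.1]
gripper_width: 0.281
finger_force: 58.8
```

>>> drive_tool:
  plan:
    - [[0.001,0,0],0,0]
    - [[0.002,0,0],0,0]

```text
clock: 19.88
ee_pos: [0.5709, -0.2466, 0.025]
eef_rot: [0.999, 0.052, 0.0, 0.0]
contact_force: [-0.5, 0.7, -1.2]
gripper_width: 0.282
finger_force: 58.8
```

>>> drive_tool:
  plan:
    - [[0.001,0,0],0,0]
    - [[0.001,0,0],0,0]

```text
clock: 20.05
ee_pos: [0.572, -0.2465, 0.0246]
eef_rot: [0.999, 0.052, 0.0, 0.0]
contact_force: [1.1, 0.6, -1.1]
gripper_width: 0.279
finger_force: 58.9
```

>>> drive_tool:
  plan:
    - [[0.001,0,0],0,0]
    - [[0.001,0,0],0,0]

```text
clock: 20.22
ee_pos: [0.5728, -0.2464, 0.0243]
eef_rot: [0.999, 0.052, 0.0, 0.0]
contact_force: [0.9, 0.4, -1.9]
gripper_width: 0.283
finger_force: 58.9
```

>>> drive_tool:
  plan:
    - [[0.0005,0,0],0,0]
    - [[0.001,0,0],0,0]

```text
clock: 20.38
ee_pos: [0.5734, -0.2464, 0.0242]
eef_rot: [0.999, 0.052, -0.0, -0.0]
contact_force: [-1.0, 0.1, -0.4]
gripper_width: 0.283
finger_force: 58.9
```

>>> drive_tool:
  plan:
    - [[0.0005,0,0],0,0]
    - [[0.001,0,0],0,0]

```text
clock: 20.55
ee_pos: [0.5745, -0.2464, 0.0242]
eef_rot: [0.999, 0.052, -0.0, -0.0]
contact_force: [-2.3, -0.4, -0.2]
gripper_width: 0.284
finger_force: 58.9
```

>>> drive_tool:
  plan:
    - [[0.0005,0,0],0,0]
    - [[0.0005,0,0],0,0]

```text
clock: 20.72
ee_pos: [0.5745, -0.2464, 0.0243]
eef_rot: [0.999, 0.052, -0.001, -0.0]
contact_force: [-2.6, -1.0, 0.3]
gripper_width: 0.284
finger_force: 59.0
```

>>> drive_tool:
  plan:
    - [[0.0005,0,0],0,0]
    - [[0.0007,0,0],0,0]

```text
clock: 20.88
ee_pos: [0.5745, -0.2464, 0.0242]
eef_rot: [0.999, 0.052, -0.001, -0.0]
contact_force: [-4.6, -1.1, 1.5]
gripper_width: 0.282
finger_force: 59.1
```

```bash
python3 gap.py -32
```

```text
[-5.5 -1.6  2.8] [ 0.5745 -0.2464  0.0242] 20.9333
[(85, 385), (85, 404), (85, 395), (85, 394), (85, 405), (86, 48), (86, 391), (86, 410), (87, 403), (87, 403), (87, 399), (87, 49), (87, 392), (88, 397), (88, 47), (88, 45), (90, 46), (93, 48), (95, 50), (95, 50), (96, 47), (99, 50), (100, 53), (100, 47), (100, 46), (101, 51), (104, 48), (105, 49), (108, 49), (108, 50), (110, 50), (110, 47), (110, 46), (111, 47), (113, 44), (115, 50), (115, 49), (116, 45), (118, 49), (121, 51), (122, 48), (124, 53), (125, 0), (125, 26), (126, 4), (126, 19), (126, -2), (127, 38), (127, 52), (127, 0), (127, 23), (127, 40), (127, 51), (127, 11), (127, 50), (127, 18), (127, 26), (128, -1), (128, 14), (128, 39), (128, 45), (128, 29), (128, 21), (128, 7), (128, 34), (129, 49), (129, -2), (129, 48), (129, 36), (131, 0), (131, -1), (134, 0)]
(-128, 158) -121.6 151.4 ; (128, 158) 123.6 149.5 ; (128, -158) 124.4 -153.6 ; (-128, -158) -121.9 -152.9 ;
```

>>> drive_tool:
  plan:
    - [[-0.0012,0,0],0,0]
    - [[-0.0012,0,0],0,0.33]
    - [[-0.0012,0,0],0,0.42]
    - [[-0.0012,0,0],0,0.42]

```text
clock: 21.27
ee_pos: [0.5757, -0.2466, 0.0246]
eef_rot: [0.999, 0.052, 0.001, 0.0]
contact_force: [0.3, 0.8, 0.4]
gripper_width: 0.417
finger_force: 0.0
```

>>> drive_tool:
  plan:
    - [[0,0,0.03],0,0.42]
    - [[0,0,0.07],0,0.42]
    - [[0,0,0.11],0,0.5]
    - [[0,0,0.15],0,0.5]
    - [[0,0.02,0.18],7,0.5]

```text
clock: 21.68
ee_pos: [0.5768, -0.2298, 0.2083]
eef_rot: [0.994, 0.112, 0.003, 0.003]
contact_force: [0.5, 0.7, 0.1]
gripper_width: 0.497
finger_force: 0.0
```

>>> drive_tool:
  plan:
    - [[-0.01,0.035,0],7,0.5]
    - [[-0.02,0.07,0],14,0.5]
    - [[-0.03,0.105,0],21,0.5]
    - [[-0.04,0.14,0],28,0.5]
    - [[-0.05,0.175,0],35,0.5]

```text
clock: 22.1
ee_pos: [0.5245, -0.0499, 0.2048]
eef_rot: [0.912, 0.409, 0.001, 0.0]
contact_force: [1.2, 0.3, -0.0]
gripper_width: 0.501
finger_force: 0.0
```

>>> drive_tool:
  plan:
    - [[-0.01,0.035,0],7,0.5]
    - [[-0.02,0.07,0],14,0.5]
    - [[-0.03,0.105,0],21,0.5]
    - [[-0.04,0.14,0],28,0.5]
    - [[-0.05,0.175,0],35,0.5]

```text
clock: 22.52
ee_pos: [0.4744, 0.1255, 0.2048]
eef_rot: [0.747, 0.665, 0.001, 0.0]
contact_force: [0.9, 0.3, -0.5]
gripper_width: 0.498
finger_force: 0.0
```

```bash
python3 gap.py -32; python3 tilt.py | head -1
```

```text
[-2.2  5.5  1.2] [0.472  0.1315 0.2047] 22.5667
[(87, 49), (87, 50), (89, 45), (89, 49), (92, 51), (93, 48), (95, 46), (95, 50), (96, 52), (97, 48), (97, 47), (100, 48), (100, 47), (101, 50), (106, 52), (107, 52), (108, 50), (109, 50), (109, 49), (110, 46), (110, 44), (112, 50), (114, 46), (114, 49), (115, 49), (116, 46), (118, 48), (120, 51), (123, 50), (123, 52), (125, 49), (125, 8), (126, 49), (126, 28), (126, 45), (126, 23), (126, -2), (126, 4), (126, 26), (127, 43), (127, 49), (127, 12), (127, 19), (127, 6), (127, 25), (127, 33), (127, 32), (128, 41), (128, 18), (128, 22), (128, 40), (128, 2), (128, 39), (128, 48), (129, 6), (129, -1), (130, 2), (130, -1), (130, -2), (134, 0)]
(-128, 158) -121.6 149.4 ; (128, 158) 123.4 150.0 ; (128, -158) 123.8 -153.2 ; (-128, -158) -122.3 -153.8 ; [0.472  0.1315 0.2047] close 173.81 [-2.2  5.5  1.2] 0.504 t 22.5667
```

>>> drive_tool:
  plan:
    - [[-0.011,0.033,-0.01],6,0.5]
    - [[-0.022,0.066,-0.03],11.6,0.5]
    - [[-0.022,0.066,-0.065],11.6,0.5]
    - [[-0.022,0.066,-0.095],11.6,0.5]
    - [[-0.022,0.066,-0.095],11.6,0.5]

```text
clock: 23.08
ee_pos: [0.4491, 0.1881, 0.1049]
eef_rot: [0.678, 0.735, -0.004, -0.002]
contact_force: [-1.0, 0.5, -0.1]
gripper_width: 0.498
finger_force: 0.0
```

>>> drive_tool:
  plan:
    - [[0,0,0],0,0.5]

```text
clock: 23.17
ee_pos: [0.452, 0.1885, 0.1083]
eef_rot: [0.679, 0.734, -0.002, -0.001]
contact_force: [-0.3, -0.6, 0.5]
gripper_width: 0.498
finger_force: 0.0
```

```bash
python3 tilt.py | head -1
```

```text
[0.452  0.1885 0.1083] close 4.5 [-0.3 -0.6  0.5] 0.498 t 23.1667
```

>>> drive_tool:
  plan:
    - [[0,0.003,-0.018],0.9,0.5]
    - [[0,0.003,-0.034],0.9,0.5]
    - [[0,0.003,-0.037],0.9,0.5]
    - [[0,0.003,-0.037],0.9,0.5]

```text
clock: 23.6
ee_pos: [0.4534, 0.1922, 0.0731]
eef_rot: [0.673, 0.74, 0.0, 0.0]
contact_force: [-0.1, 1.0, 0.2]
gripper_width: 0.498
finger_force: 0.0
```

>>> drive_tool:
  plan:
    - [[0,0,0],0,0]
    - [[0,0,0],0,0]
    - [[0,0,0],0,0]
    - [[0,0,0],0,0]
    - [[0,0,0],0,0]

```text
clock: 24.02
ee_pos: [0.4535, 0.1928, 0.0734]
eef_rot: [0.672, 0.74, 0.001, 0.001]
contact_force: [-1.2, -0.4, 6.3]
gripper_width: 0.154
finger_force: 58.5
```

>>> drive_tool:
  plan:
    - [[0,-0.003,0.004],0,0]
    - [[0.001,-0.006,0.008],0,0]
    - [[0.001,-0.009,0.013],0,0]
    - [[0.001,-0.012,0.018],0,0]
    - [[0.001,-0.015,0.022],0,0]

```text
clock: 24.43
ee_pos: [0.4533, 0.1769, 0.0947]
eef_rot: [0.672, 0.74, -0.0, 0.0]
contact_force: [-0.0, 0.6, -0.7]
gripper_width: 0.154
finger_force: 58.8
```

>>> drive_tool:
  plan:
    - [[0,-0.025,0.03],0,0]
    - [[0,-0.06,0.05],0,0]
    - [[0,-0.095,0.07],-3,0]
    - [[0,-0.13,0.09],-10,0]
    - [[0,-0.165,0.11],-17,0]

```text
clock: 24.85
ee_pos: [0.4526, 0.0107, 0.2054]
eef_rot: [0.776, 0.631, -0.0, 0.0]
contact_force: [1.1, -0.5, -1.9]
gripper_width: 0.158
finger_force: 58.9
```

>>> drive_tool:
  plan:
    - [[0,-0.034,0],-7,0]
    - [[0,-0.068,0],-14,0]
    - [[0,-0.102,0],-21,0]
    - [[0,-0.136,0],-28,0]
    - [[0,-0.17,0],-35,0]

```text
clock: 25.27
ee_pos: [0.4524, -0.1594, 0.2045]
eef_rot: [0.93, 0.368, -0.0, 0.0]
contact_force: [0.4, -0.0, -1.4]
gripper_width: 0.157
finger_force: 58.8
```

>>> drive_tool:
  plan:
    - [[0,-0.034,0],-7,0]
    - [[0,-0.068,0],-14,0]
    - [[0,-0.102,0],-21,0]
    - [[0.003,-0.136,0],-28,0]
    - [[0.003,-0.167,0],-35,0]

```text
clock: 25.68
ee_pos: [0.4558, -0.3268, 0.2043]
eef_rot: [0.998, 0.071, -0.0, 0.0]
contact_force: [0.4, 1.5, -0.1]
gripper_width: 0.153
finger_force: 58.9
```

>>> drive_tool:
  plan:
    - [[0,0,-0.03],-2.5,0]
    - [[0,0,-0.06],-2.5,0]
    - [[0,0,-0.08],-2.5,0]
    - [[0,0,-0.08],-2.5,0]
    - [[0,0,-0.08],-2.5,0]

```text
clock: 26.1
ee_pos: [0.4552, -0.3239, 0.1233]
eef_rot: [0.999, 0.052, -0.002, -0.001]
contact_force: [0.2, 0.1, -1.3]
gripper_width: 0.151
finger_force: 59.0
```

```bash
python3 tilt.py .06 .24; python3 look.py ir 155 165 305 295 280 170 430 290
```

```text
[ 0.4552 -0.3239  0.1233] close 95.97 [ 0.2  0.1 -1.3] 0.151 t 26.1
-60 z 112 112 y -8.1 2 | -50 z 112 114 y -10.3 8 | -40 z 114 117 y -7.9 8 | -30 z 117 120 y -8.8 5 | -20 z 122 128 y -4.4 3 | -10 z 177 177 y -9.9 6 | 0 z 178 178 y -9.6 10 | 10 z 229 230 y 3.8 107 | 20 z 233 233 y 6.8 70 | 30 z 167 170 y 1.8 7 | 40 z 173 176 y -0.9 11 | 50 z 182 183 y 5.9 12 | 60 z 187 192 y -0.7 10 | 70 z 193 199 y 2.5 13 | 80 z 200 205 y 2.3 9 | 90 z 208 212 y 1.5 14 | 100 z 216 219 y 2.9 14 | 110 z 222 222 y 1.2 24 | 120 z 220 220 y -1.0 36 | 
0 z 154 153 y 15.1 2 | 30 z 170 169 y 9.0 10 | 40 z 176 176 y 8.4 22 | 50 z 177 183 y 6.7 30 | 60 z 188 193 y 6.4 35 | 70 z 198 198 y 5.1 35 | 80 z 204 209 y 4.6 34 | 90 z 214 213 y 5.9 32 | 100 z 212 220 y 6.4 35 | 110 z 220 223 y 5.5 33 | 120 z 212 222 y 5.5 22 | 130 z 207 210 y 3.2 3 |
```

View pics/ir.png

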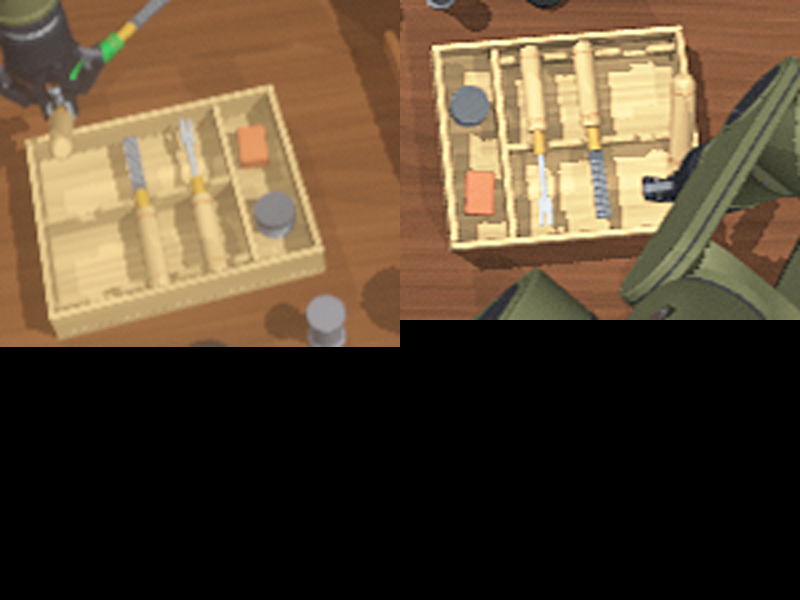

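>>> drive_tool:
  plan:
    - [[0.001,-0.001,-0.02],0,0]
    - [[0.001,-0.001,-0.036],0,0]
    - [[0.001,-0.001,-0.042],0,0]
    - [[0.001,-0.001,-0.047],0,0]
    - [[0.001,-0.001,-0.05],0,0]

```text
clock: 26.72
ee_pos: [0.458, -0.3256, 0.0748]
eef_rot: [0.999, 0.052, 0.0, 0.0]
contact_force: [-0.0, 0.7, -0.4]
gripper_width: 0.156
finger_force: 58.9
```

>>> drive_tool:
  plan:
    - [[0,0,-0.003],0,0]
    - [[0,0,-0.006],0,0]
    - [[0,0,-0.009],0,0]

```text
clock: 26.97
ee_pos: [0.4587, -0.3262, 0.0664]
eef_rot: [0.999, 0.052, 0.001, 0.001]
contact_force: [-0.9, 0.4, 5.6]
gripper_width: 0.151
finger_force: 58.8
```

>>> drive_tool:
  plan:
    - [[0,0,-0.003],0,0]
    - [[0,0,-0.006],0,0]

```text
clock: 27.13
ee_pos: [0.459, -0.3264, 0.0603]
eef_rot: [0.999, 0.052, 0.001, 0.001]
contact_force: [0.8, -0.1, 4.9]
gripper_width: 0.151
finger_force: 58.5
```

```bash
python3 tilt.py .06 .2; python3 gap.py -32 | tail -1
```

```text
[ 0.459  -0.3264  0.0603] close 95.99 [ 0.8 -0.1  4.9] 0.151 t 27.1333
-50 z 63 64 y -7.2 2 | -40 z 64 67 y -9.6 7 | -30 z 67 66 y -3.9 5 | -20 z 76 75 y -2.3 4 | -10 z 106 105 y -4.2 7 | 0 z 127 126 y -8.0 11 | 10 z 167 166 y 1.2 102 | 20 z 170 169 y 6.7 66 | 30 z 199 198 y 1.3 22 | 40 z 200 199 y 0.5 31 | 50 z 105 107 y 0.0 19 | 60 z 108 107 y -0.4 15 | 70 z 110 113 y -3.9 13 | 80 z 117 117 y 4.2 16 | 90 z 121 121 y -1.6 22 | 100 z 117 124 y 0.1 19 | 110 z 127 129 y 0.1 15 | 120 z 129 133 y 2.1 22 | 130 z 132 132 y -0.4 39 | 140 z 126 125 y 2.7 3 | 
-10 z 66 80 y 14.1 3 | 30 z 93 101 y 9.1 10 | 40 z 95 103 y 10.2 19 | 50 z 106 106 y 4.0 29 | 60 z 108 110 y 4.9 26 | 70 z 109 114 y 6.4 29 | 80 z 114 114 y 5.3 27 | 90 z 117 118 y 5.2 29 | 100 z 119 121 y 7.8 26 | 110 z 120 129 y 5.8 24 | 120 z 130 130 y 5.9 29 | 130 z 124 132 y 6.5 22 | 140 z 110 122 y 4.1 4 | 
(-128, 158) -123.3 149.7 ; (128, 158) 124.0 150.2 ; (128, -158) 123.1 -154.1 ; (-128, -158) -121.4 -155.9 ;
```

>>> drive_tool:
  plan:
    - [[0,0,-0.003],0,0]
    - [[0,0,-0.006],0,0]
    - [[0,0,-0.009],0,0]
    - [[0,0,-0.011],0,0]
    - [[0,0,-0.011],0,0]

```text
clock: 27.7
ee_pos: [0.4588, -0.3259, 0.0485]
eef_rot: [0.999, 0.052, 0.001, 0.001]
contact_force: [2.0, 0.1, 4.4]
gripper_width: 0.155
finger_force: 58.5
```

```bash
python3 tilt.py .055 .2
```

```text
[ 0.4588 -0.3259  0.0485] close 95.98 [2.  0.1 4.4] 0.155 t 27.7
-40 z 61 61 y -4.7 2 | -30 z 62 65 y -3.4 4 | -20 z 62 65 y -2.8 7 | -10 z 103 103 y -2.7 8 | 0 z 97 97 y -8.3 13 | 10 z 154 153 y 3.0 104 | 20 z 157 159 y 5.3 68 | 30 z 195 198 y 2.5 25 | 40 z 200 199 y -1.1 63 | 50 z 86 86 y 1.8 16 | 60 z 87 88 y -1.9 22 | 70 z 90 90 y -0.5 17 | 80 z 95 94 y -0.1 22 | 90 z 90 94 y -2.2 19 | 100 z 92 98 y 0.1 20 | 110 z 95 95 y -0.9 19 | 120 z 97 98 y -1.6 25 | 130 z 97 98 y 1.6 27 | 140 z 97 97 y -3.0 24 | 
30 z 77 80 y 8.3 9 | 40 z 72 84 y 8.1 17 | 50 z 87 86 y 3.5 28 | 60 z 88 89 y 4.2 25 | 70 z 86 90 y 5.3 25 | 80 z 87 91 y 5.0 26 | 90 z 91 94 y 6.0 24 | 100 z 87 95 y 4.5 24 | 110 z 99 99 y 3.3 25 | 120 z 97 99 y 5.9 28 | 130 z 96 99 y 4.9 25 | 140 z 90 99 y 5.9 11 |
```

>>> drive_tool:
  plan:
    - [[0,0,-0.003],0,0]
    - [[0,0,-0.006],0,0]
    - [[0,0,-0.006],0,0]
    - [[0,0,0.006],0,0]
    - [[0,0,0.022],0,0]

```text
clock: 28.22
ee_pos: [0.4548, -0.3235, 0.0683]
eef_rot: [0.999, 0.052, -0.003, -0.002]
contact_force: [0.1, 0.6, -0.8]
gripper_width: 0.153
finger_force: 58.8
```

>>> drive_tool:
  plan:
    - [[0.002,0,0],0,0]
    - [[0.022,0.003,0],0,0]
    - [[0.045,0.005,0],0,0]
    - [[0.0625,0.0075,0],0,0]
    - [[0.0625,0.0075,0],0,0]

```text
clock: 28.63
ee_pos: [0.523, -0.3177, 0.0692]
eef_rot: [0.999, 0.053, 0.001, 0.0]
contact_force: [0.8, -0.1, -0.3]
gripper_width: 0.152
finger_force: 58.8
```

```bash
python3 tilt.py .055 .2
```

```text
[ 0.523  -0.3177  0.0692] close 96.05 [ 0.8 -0.1 -0.3] 0.152 t 28.6333
-40 z 74 74 y -11.6 3 | -30 z 82 83 y -4.2 2 | -20 z 86 86 y -2.7 8 | -10 z 123 122 y -4.9 8 | 0 z 122 121 y -7.1 15 | 10 z 173 172 y 1.4 111 | 20 z 177 180 y 5.4 71 | 30 z 200 199 y -3.9 14 | 40 z 199 199 y -0.1 26 | 50 z 104 107 y -0.8 17 | 60 z 109 109 y -1.8 25 | 70 z 109 111 y -0.6 23 | 80 z 115 115 y -1.4 19 | 90 z 115 114 y -0.2 22 | 100 z 117 116 y -3.3 22 | 110 z 118 117 y 1.0 24 | 120 z 118 120 y -2.6 23 | 130 z 120 120 y -2.3 29 | 140 z 120 119 y -1.6 29 | 
30 z 98 100 y 9.9 8 | 40 z 99 105 y 9.6 16 | 50 z 109 109 y 6.4 25 | 60 z 109 108 y 5.2 27 | 70 z 108 112 y 6.2 27 | 80 z 112 113 y 6.1 25 | 90 z 110 114 y 6.0 27 | 100 z 108 117 y 5.3 26 | 110 z 116 115 y 5.7 26 | 120 z 119 119 y 4.8 28 | 130 z 116 119 y 4.9 22 | 140 z 115 115 y 4.0 6 | 150 z 56 56 y 11.4 2 |
```

>>> drive_tool:
  plan:
    - [[-0.001,0,-0.012],0,0]
    - [[-0.001,0,-0.024],0,0]
    - [[-0.001,0,-0.033],0,0]
    - [[-0.001,0,-0.039],0,0]
    - [[-0.001,0,-0.039],0,0]

```text
clock: 29.15
ee_pos: [0.5169, -0.317, 0.0294]
eef_rot: [0.999, 0.052, -0.002, -0.001]
contact_force: [-0.4, 0.9, -0.8]
gripper_width: 0.152
finger_force: 58.7
```

>>> drive_tool:
  plan:
    - [[0,0,-0.002],0,0]
    - [[0,0,-0.004],0,0]
    - [[0,0,-0.004],0,0]

```text
clock: 29.4
ee_pos: [0.5191, -0.3181, 0.0274]
eef_rot: [0.999, 0.052, 0.0, 0.0]
contact_force: [0.3, 0.2, -1.9]
gripper_width: 0.155
finger_force: 58.7
```

>>> drive_tool:
  plan:
    - [[0,0,-0.001],0,0]
    - [[0,0,-0.002],0,0.22]
    - [[0,0,-0.002],0,0.26]
    - [[0,0,-0.002],0,0.4]
    - [[0,0,-0.002],0,0.4]

```text
clock: 29.82
ee_pos: [0.5193, -0.3181, 0.0256]
eef_rot: [0.999, 0.052, 0.0, 0.0]
contact_force: [0.1, -0.6, 0.2]
gripper_width: 0.4
finger_force: 0.0
```

>>> drive_tool:
  plan:
    - [[0,0,0.04],0,0.4]
    - [[0,0,0.06],0,0.45]
    - [[0.02,0.002,0.06],0,0.45]
    - [[0.055,0.0055,0.06],0,0.45]
    - [[0.055,0.0055,0.06],0,0.45]

```text
clock: 30.23
ee_pos: [0.5809, -0.3133, 0.0872]
eef_rot: [0.999, 0.053, 0.004, 0.002]
contact_force: [0.7, -0.9, 0.1]
gripper_width: 0.448
finger_force: 0.0
```

```bash
python3 tilt.py .025 .1; python3 gap.py -99
```

```text
[ 0.5809 -0.3133  0.0872] close 96.04 [ 0.7 -0.9  0.1] 0.448 t 30.2333
-70 z 41 42 y -3.7 3 | -60 z 40 43 y -1.9 7 | -50 z 50 50 y 0.4 14 | -40 z 48 47 y -7.8 23 | -30 z 49 51 y 0.0 14 | -20 z 48 51 y 0.3 20 | -10 z 51 51 y -0.3 23 | 0 z 50 52 y 1.6 22 | 10 z 97 97 y -0.6 25 | 20 z 54 53 y 1.1 22 | 30 z 51 51 y 1.0 24 | 40 z 52 53 y 0.9 25 | 50 z 50 50 y 1.4 24 | 60 z 52 52 y -1.1 25 | 70 z 49 51 y 1.4 34 | 80 z 48 48 y 0.0 20 | 90 z 51 55 y -0.8 66 | 100 z 49 50 y 1.4 15 | 
0 z 42 43 y 15.8 4 | 40 z 47 51 y 7.0 15 | 50 z 46 51 y 6.8 24 | 60 z 52 53 y 6.3 24 | 70 z 49 53 y 5.3 25 | 80 z 45 51 y 6.3 17 | 90 z 55 55 y -0.1 38 | 100 z 55 55 y 0.4 4 | 
[-0.4 -0.2  0.3] [ 0.5738 -0.312   0.085 ] 30.3833
[(85, 47), (85, 54), (86, 51), (87, 48), (88, 48), (90, 47), (90, 50), (91, 47), (93, 46), (94, 50), (96, 49), (97, 51), (98, 48), (99, 47), (100, 51), (101, 47), (102, 47), (102, 50), (105, 47), (105, 49), (108, 44), (108, 46), (110, 51), (111, 43), (112, 46), (112, 39), (113, 49), (113, 44), (115, 47), (120, 51), (123, 50), (123, 55), (124, 36), (125, 56), (125, 7), (125, 53), (125, 52), (126, 8), (127, 13), (127, 24), (127, 22), (127, 15), (127, 1), (127, 47), (127, 51), (127, 8), (128, 4), (128, 39), (128, 18), (128, 29), (128, 31), (128, -4), (128, 23), (128, 46), (128, 51), (128, 45), (128, 7), (128, 39), (129, 38), (129, 35), (130, 2), (131, 3), (132, 1), (134, 3)]
(-128, 158) -121.6 150.0 ; (128, 158) 124.3 150.0 ; (128, -158) 123.5 -153.9 ; (-128, -158) nan nan ; gap.py:12: RuntimeWarning: Mean of empty slice.
  m=(abs(X-q[0])<12)&(abs(Y-q[1])<12)&(Z>46)&(Z<60); print(q,X[m].mean().round(1),Y[m].mean().round(1),end=' ; ')
  ret = ret.dtype.type(ret / rcount)
```

Iron is seated level in lane 3. Regrip and push it home.

>>> drive_tool:
  plan:
    - [[0,0,-0.03],0,0.45]
    - [[0,0,-0.05],0,0.45]
    - [[0,0,-0.061],0,0.45]
    - [[0,0,-0.061],0,0.45]

```text
clock: 30.72
ee_pos: [0.5706, -0.311, 0.0212]
eef_rot: [0.999, 0.052, -0.003, -0.002]
contact_force: [-0.4, 0.1, 0.1]
gripper_width: 0.449
finger_force: 0.0
```

>>> drive_tool:
  plan:
    - [[0,0,0],0,0.2]
    - [[0,0,0],0,0.1]
    - [[0,0,0],0,0]
    - [[0,0,0],0,0]

```text
clock: 31.05
ee_pos: [0.5747, -0.3129, 0.0255]
eef_rot: [0.999, 0.052, 0.001, 0.001]
contact_force: [0.1, 0.4, -2.0]
gripper_width: 0.282
finger_force: 58.8
```

>>> drive_tool:
  plan:
    - [[0.001,0,0],0,0]
    - [[0.0015,0,0],0,0]

```text
clock: 31.22
ee_pos: [0.576, -0.3126, 0.025]
eef_rot: [0.999, 0.052, 0.0, 0.0]
contact_force: [-0.2, -0.1, -0.7]
gripper_width: 0.281
finger_force: 58.8
```

>>> drive_tool:
  plan:
    - [[0.001,0,0],0,0]
    - [[0.001,0,0],0,0]

```text
clock: 31.38
ee_pos: [0.577, -0.3125, 0.0245]
eef_rot: [0.999, 0.052, 0.0, 0.0]
contact_force: [-0.1, 0.5, -2.0]
gripper_width: 0.279
finger_force: 58.8
```

>>> drive_tool:
  plan:
    - [[0.0005,0,0],0,0]
    - [[0.001,0,0],0,0]

```text
clock: 31.55
ee_pos: [0.5775, -0.3124, 0.0243]
eef_rot: [0.999, 0.052, -0.0, -0.0]
contact_force: [-0.2, -1.3, -1.5]
gripper_width: 0.286
finger_force: 58.9
```

>>> drive_tool:
  plan:
    - [[0.0005,0,0],0,0]
    - [[0.0007,0,0],0,0]

```text
clock: 31.72
ee_pos: [0.5783, -0.3124, 0.0243]
eef_rot: [0.999, 0.052, -0.0, -0.0]
contact_force: [-0.4, -0.1, -1.0]
gripper_width: 0.281
finger_force: 58.9
```

>>> drive_tool:
  plan:
    - [[0.0005,0,0],0,0]
    - [[0.0007,0,0],0,0]

```text
clock: 31.88
ee_pos: [0.5786, -0.3124, 0.0243]
eef_rot: [0.999, 0.052, -0.0, -0.0]
contact_force: [-1.3, -0.8, 0.2]
gripper_width: 0.281
finger_force: 58.9
```

>>> drive_tool:
  plan:
    - [[0.0004,0,0],0,0]
    - [[0.0006,0,0],0,0]

```text
clock: 32.05
ee_pos: [0.5787, -0.3124, 0.0242]
eef_rot: [0.999, 0.052, -0.001, -0.0]
contact_force: [-3.9, -0.4, 1.5]
gripper_width: 0.279
finger_force: 59.0
```

>>> drive_tool:
  plan:
    - [[0.0003,0,0],0,0]
    - [[0.0003,0,0],0,0]

```text
clock: 32.22
ee_pos: [0.5786, -0.3123, 0.0242]
eef_rot: [0.999, 0.052, -0.001, -0.0]
contact_force: [-5.1, -0.3, 1.5]
gripper_width: 0.282
finger_force: 59.1
```

>>> drive_tool:
  plan:
    - [[-0.001,0,0],0,0]
    - [[-0.001,0,0],0,0.33]
    - [[-0.001,0,0],0,0.42]
    - [[-0.001,0,0],0,0.42]

```text
clock: 32.55
ee_pos: [0.5801, -0.3126, 0.0246]
eef_rot: [0.999, 0.052, 0.001, 0.0]
contact_force: [-0.2, 0.1, 1.1]
gripper_width: 0.423
finger_force: 0.0
```

>>> drive_tool:
  plan:
    - [[0,0,0.03],0,0.42]
    - [[0,0,0.07],0,0.42]
    - [[0,0,0.11],0,0.5]
    - [[0,0,0.15],0,0.5]
    - [[0,0,0.19],0,0.5]

```text
clock: 32.97
ee_pos: [0.5793, -0.3122, 0.2164]
eef_rot: [0.999, 0.052, 0.001, 0.0]
contact_force: [0.8, -0.4, -0.3]
gripper_width: 0.503
finger_force: 0.0
```

>>> drive_tool:
  plan:
    - [[-0.03,-0.03,0.02],0,0.5]
    - [[-0.06,-0.06,0.03],0,0.5]
    - [[-0.09,-0.09,0.03],0,0.5]
    - [[-0.12,-0.12,0.03],0,0.5]
    - [[-0.12,-0.12,0.03],0,0.5]

```text
clock: 33.38
ee_pos: [0.4551, -0.4371, 0.2455]
eef_rot: [0.999, 0.05, -0.0, 0.002]
contact_force: [0.3, -0.6, -0.2]
gripper_width: 0.503
finger_force: 0.0
```

```bash
for y in 35 -32 -99; do python3 gap.py $y; echo; done; python3 look.py fin 155 185 305 295 275 170 405 270
```

```text
[-0.6 -0.5  0.5] [ 0.4558 -0.4362  0.245 ] 33.4333
[(87, 51), (87, 49), (87, 48), (88, 47), (90, 49), (92, 50), (92, 49), (94, 47), (94, 47), (97, 47), (100, 48), (100, 51), (101, 44), (101, 48), (103, 50), (104, 44), (105, 49), (106, 49), (109, 48), (111, 50), (112, 47), (113, 46), (113, 48), (114, 45), (115, 47), (117, 48), (121, 52), (122, 50), (123, 53), (125, 51), (125, 0), (126, 51), (126, 27), (126, 15), (126, 35), (126, 34), (126, 39), (126, 9), (127, 15), (127, 48), (127, 42), (127, 34), (127, 49), (128, 22), (128, 47), (128, 8), (128, 10), (128, 32), (128, 25), (128, 30), (129, 0), (129, 8), (129, 0), (129, 47), (131, 8), (131, 2), (132, 0)]
(-128, 158) -123.2 150.3 ; (128, 158) 123.2 150.4 ; (128, -158) 124.0 -153.4 ; (-128, -158) -122.4 -153.5 ; 
[ 0.2 -0.   0.6] [ 0.4577 -0.4342  0.2447] 33.4833
[(87, 49), (88, 45), (88, 46), (96, 53), (97, 46), (97, 52), (99, 47), (99, 53), (99, 52), (101, 49), (101, 49), (103, 46), (104, 49), (108, 49), (108, 48), (109, 51), (110, 48), (111, 47), (111, 46), (114, 46), (117, 48), (117, 52), (117, 55), (119, 49), (121, 53), (123, 50), (1
[... 539 characters left out ...]
94, 47), (95, 54), (97, 51), (98, 47), (99, 53), (100, 50), (102, 48), (105, 53), (105, 46), (106, 48), (107, 51), (109, 46), (109, 50), (110, 50), (111, 46), (112, 45), (112, 47), (114, 47), (116, 49), (117, 49), (121, 53), (121, 50), (123, 55), (124, 51), (124, 49), (126, 45), (126, 54), (126, 1), (126, 9), (126, 6), (126, 39), (126, 20), (126, 15), (126, -4), (126, 14), (127, 13), (127, 48), (127, 24), (127, 50), (127, 23), (127, 2), (127, 10), (127, 39), (127, 45), (128, -3), (128, 32), (128, 44), (128, 36), (128, 38), (129, 32), (130, 35), (132, 0), (132, -1), (134, 1), (134, -1)]
(-128, 158) -121.8 150.0 ; (128, 158) 122.8 150.5 ; (128, -158) 124.0 -153.7 ; (-128, -158) -122.8 -152.8 ;
```

View pics/fin.png

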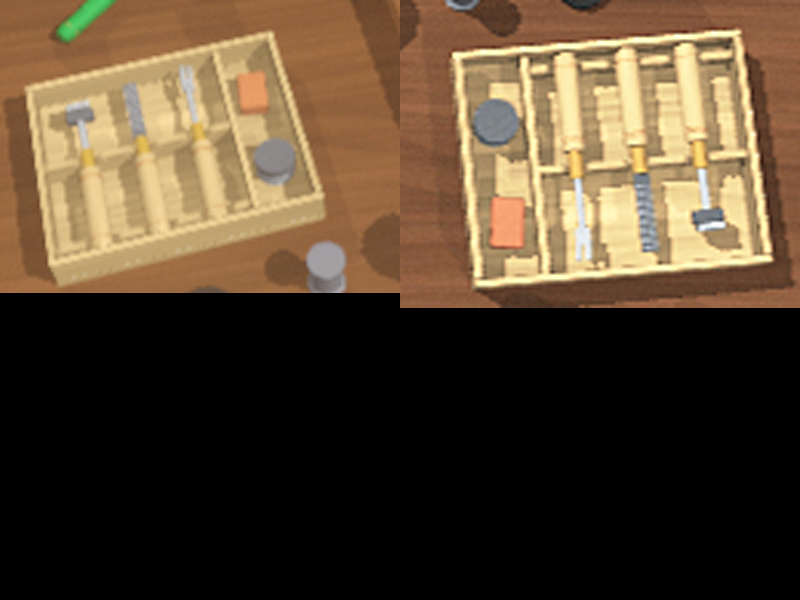

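The last picture shows all three tools level in their lanes: lifter by the compartment, then rasp, then iron. Their butts are at the far wall, the tray has not moved and the gripper is clear.

```bash
python3 -c "
from plant import robot
print(robot.sign_off())"
```

```text
the job is handed in; nothing more can be done
None
```

The job is handed in at about 33.5 s on the robot's clock: lifter, rasp and edge iron lie level in lanes 1, 2 and 3 with their handle ends against the far wall, and the tray did not visibly move; no verdict came back.

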